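# Dress and gauge the bar bender's pins

## Robot

A 6-joint arm with a two-finger parallel gripper is mounted at the origin on the work surface. World frame = base frame: x ahead of the robot, y to its left, z up, the work surface at z = 0. Lengths are in mm, angles in degrees, forces in N, time in s.
With the tool pointing down it reaches from about 300 to 775 mm from the base axis. Payload 14.6 kg.
Tool frame: the origin (TCP) lies at the very end of the fingers, on their centre line; the grasp point (between the pads) lies 19 mm behind it; z points along the fingers, y is the line along which they close (so a half turn about z gives the same grasp; the last joint's range is limited). The gripper opens to 85 mm and grips with 20 to 120 N. Pads are 22 mm wide; open, the fingers measure 114 mm over their backs; the gripper's body (76 mm by 85 mm) begins 54 mm behind the grasp point. The pads swing forward as they close: fully open they stand 13 mm farther back than shut.
Start: joints at [65.627, 17.183, 87.147, -0, 75.671, -3.816], TCP at [193.13, 514.966, 231.281] pointing down, gripper open.
Joint ranges: [-173.82, 173.82], [-45.26, 126.66], [13.44, 144.39], [-59.66, 239.66], [0, 175.72], [-146.38, 146.38]. Speed limits (degrees/s): [127.2, 127.2, 147.25, 180, 180, 180].

## Interface

Orientations are given as a 3x3 rotation matrix whose columns are the frame's x, y, z axes.
In Python, from plant import state, cams, order gives the robot as it stands. The module is installed in compiled form; this text tells all that it offers.
- The arm moves only by the shell command python3 -m inch 'ROWS' [OPENING] [FORCE]. ROWS is JSON, one flat list of numbers, 6 for each row, row after row: the shift along the tool's x, y, z in m, then the turn, a rotation vector about the tool's x, y, z in degrees. In form: [x, y, z, wx, wy, wz, x, y, z, wx, wy, wz, ...]. A call has 1 to 20 rows; each row is the pose to reach, as a shift and turn from the pose commanded when the call began, along the tool's axes at that moment; what a row does not reach only later rows make up. A row lasts 1/12 s, in which the tool goes at most 41.7 mm and 7.16 degrees, less where a joint would pass 70% of its speed; a pose out of reach is approached as far as the arm can. A call with a gripper value outside its range is refused whole. OPENING is the finger opening in m, from 0 to 0.0854, set as the call begins (- or left out, the last holds). The fingers move at their own pace and stop on an object; FORCE is the grip in N (left out, the last holds). Time passes only in rows, so rows that repeat a pose let the fingers close. It gives the time, the measured TCP pose, the force, the opening and the grip force at its end, in the units of the state.
- state(): the state, without advancing time (a new reading comes with each control period).
- cams.capture(name): name is "side" or "top" or "wrist"; returns the picture (384x512x3 uint8, red, green, blue); there is no depth.
- cams.get_calibration(name): a dict with "fx", "fy", "cx", "cy" (pixels), "cam_to_world" (4x4, takes a point from camera to world coordinates); the wrist camera has in their place "hand_eye" (4x4, takes a point from camera to tool coordinates, whose origin is the TCP and whose axes are the flange's). Camera axes: x right, y up, looking along -z (the intrinsics and any distortion apply to the point x, -y, -z); pixel columns grow to the right and rows downward; lengths in mm; the calibration is good to about 2 mm. The wrist camera is an equidistant fisheye: a pixel r from the principal point sees the ray r / f radians off the axis. A picture is of the moment at which its call begins: read the wrist's pose just before it. get_calibration takes no time and is no camera call.
- order.finish_job(): hands the job in; it is judged then, once.
The state is a dict: "time": time; "qpos": joint angles; "qvel": joint speeds; "joint_torque": joint torques, N m; "position": TCP position; "eef_rot": TCP orientation; "ft_force": force on the tool from outside, world axes, zero at the start; "wrist_torque": the same for the moment, N m; "gripper_width": opening from 0.0 (shut) to 1.0 (fully open); "grip_force": force on a finger pad.
Only numpy, scipy, OpenCV 4.12 (cv2) and the standard library are available. Lean on these libraries where they do the work, as an engineer would, in place of code of your own. Each camera call takes 0.05 s, during which the arm holds its last target. There are 200 camera calls.

## Task

The bender pin standing in the steel bench block has a burr on its top end: take the file from the rubber mat, dress the end with at least two full forward strokes, toe of the file to heel, lifting the file clear at the end of each stroke before bringing it back, and lay it flat on the mat again. Then check every pin for wear, one at a time, the dressed one first and after it those standing loose on the bench, in the order they stood at the start, nearest the gap gauge first: set it on the open end of the gauge's bed, slide it upright through the go gap and press it against the no-go gap, which must stop it, draw it back out the way it came without lifting it between the jaws, and stand it upright in the plywood tray. Leave everything else on the bench as it lies.

Things in the scene. Friction and masses are not known exactly. Their poses are not given: they have to be found in the camera images.
- pin_a: dark steel bender pin with a burred top end, at the start standing in the bore of the bench block: squat round body 54 mm in diameter and 45 mm tall, on it a coaxial round stub 28 mm in diameter and 44 mm tall (the place to grip); 89 mm tall in all, about 0.7 kg. Origin: centre of its underside; z up the pin
- pin_a_top (a point): centre of pin_a's flat top end, the face to be filed (89 mm above its origin)
- pin_b: the same pin as pin_a without the burr, standing on its wide end on the bare bench; may be absent (None). Same sizes, same origin. Of the loose pins pin_b, if present, starts nearest the gauge
- pin_c: the same pin as pin_a without the burr, standing on its wide end on the bare bench; may be absent (None). Same sizes, same origin. Starts farther from the gauge than pin_b and nearer than pin_d
- pin_d: the same pin as pin_a without the burr, standing on its wide end on the bare bench; may be absent (None). Same sizes, same origin. Starts farthest from the gauge
- block: bench block, fixed: steel block 90 x 90 x 36 mm with a round bore 55.8 mm in diameter and 30 mm deep from the top, so pin_a's underside rests 6 mm above the bench and its top 95 mm above. Origin: centre of the underside; z up
- file: flat file, loose, 0.4 kg, lying teeth down on the mat: steel blade 180 x 32 x 7 mm; upright on its middle a wooden grip 74 mm long (x), 26 mm wide (y), 7 to 47 mm above the underside (pinch it across its width); a small round knob, 37 mm high, 66 mm ahead of the middle, marks the toe. Origin: centre of the blade's underside; +x to the toe (cutting direction), z up
- file_toe (a point): point on the blade's underside 40 mm ahead of the file's origin: over the pin's end where a full stroke begins, the file pressed on with a few N
- file_heel (a point): point on the blade's underside 40 mm behind the file's origin: over the pin's end where a full stroke ends; there lift the file 10 mm or more before moving it back
- mat: black rubber mat, fixed, 130 (x) x 240 (y) x 4 mm, the file's place. Origin: centre of the underside
- gauge: go / no-go gap gauge, fixed: steel bed plate 210 (x) x 150 (y) x 8 mm with two pairs of jaws on it, tops 42 mm above the bench. Pins slide on the bed along +x on the centre line y = 0: open bed from x = -105 to -35 mm, go jaws from -35 to 30, no-go jaws from 30 to 60, then open bed. Origin: centre of the underside; z up
- go: the pair of go jaws: a lead-in from gauge x = -35 mm (82 mm wide) to x = -10 (58 mm wide), then the 58 mm go gap to x = 30. Origin on the gauge's z axis at the top of the bed (8 mm up), axes as the gauge's
- nogo: the pair of no-go jaws: 48 mm gap with square edges from gauge x = 30 to 60 mm. A good pin stops against them with its axis at gauge x = 18 mm, its body within the go gap. Origin and axes as for go
- gauge_start (a point): point on top of the bed, at x = -70 mm of the gauge, where a pin is set down before the push
- gauge_stop (a point): point on top of the bed, at x = 18 mm of the gauge: a good pin's origin when stopped by the no-go jaws
- tray: plywood tray for the checked pins, fixed, 115 (x) x 280 (y) x 35 mm, walls and floor 8 mm thick, no dividers, open above. Origin: centre of the underside
- anchor1: bystander, to be left alone: steel anchor bolt, 120 mm long, lying on the bench
- anchor2: bystander, to be left alone: second steel anchor bolt, 120 mm long, lying on the bench
- spray: bystander, to be left alone: spray can, 66 mm in diameter, 190 mm tall
- tape: bystander, to be left alone: roll of tape lying flat, 100 mm in diameter, 48 mm high
- measure: bystander, to be left alone: tape measure case, 70 x 40 x 62 mm
- pencil: bystander, to be left alone: red carpenter's pencil, 170 mm long, on a sheet of paper
Mind the look-alikes: they are no part of the job. Leave any red or yellow look-alike of the pin_b alone.

How it is judged:
By the outcome, as a careful person would: the job done as asked, in the order asked, and still so for the second after the job is handed in, with the robot touching nothing.
Of pin_b, pin_c, pin_d only 2 to 3 are there at a start; the rules pass over those that are not, and their reading is None.
At some moment in a run one of file, pin_b, pin_c, pin_d may be knocked a few centimetres aside while the robot is not near it.
It also fails if it takes over 200 s, if anything falls off the work surface, if the arm or the gripper's body presses on something with over 40 N, if the wrist force passes 120 N, or if a joint passes its speed limit or range.

## Working session

There is one attempt and no reset: what is moved stays moved. The work goes in short steps, Python scripts to look and compute and a shell command to move; the robot and the scene stay as the last step left them, time stands still between calls to the robot, and variables do not carry over. Pictures are saved under pics/ and viewed, at most 18 in all, crops included, and the job is handed in when it is done.

```bash
mkdir -p pics; ls; python3 - <<'E'
from plant import state,cams
import cv2,numpy as np
s=state();print(s)
for n in ("top","side"):
    im=cams.capture(n);cv2.imwrite(f"pics/{n}0.png",im[:,:,::-1]);c=cams.get_calibration(n);print(n,c)
print(cams.get_calibration("wrist"))
E
```

```text
pics
{'time': 0.0, 'qpos': array([ 6.56275080e+01,  1.72150664e+01,  8.71813534e+01,  1.80761895e-03,
        7.56705334e+01, -3.81268323e+00]), 'qvel': array([ 0.02790183, -0.11782367, -0.06209395,  0.05872529,  0.04839626,
       -0.09625569]), 'joint_torque': array([ 6.76652121e-05, -5.43505490e+01, -3.61791444e+01, -6.37683229e-05,
        4.02625199e-03,  4.83943245e-05]), 'position': array([193.01886467, 514.76078656, 230.71892271]), 'eef_rot': array([[-9.36303335e-01,  3.51191976e-01, -5.10066132e-04],
       [ 3.51192330e-01,  9.36302751e-01, -1.05179834e-03],
       [ 1.08193186e-04, -1.16393360e-03, -9.99999317e-01]]), 'ft_force': array([0.70112824, 0.20086306, 0.27729471]), 'wrist_torque': array([-0.04728398, -0.02423908,  0.00550861]), 'grip_force': 0.0, 'gripper_width': 1.0003492331580803}
top {'fx': 438.21564039074, 'fy': 438.21564039074, 'cx': 250.12037170297265, 'cy': 196.01367585418186, 'cam_to_world': array([[-7.68218144e-03,  9.98192009e-01, -5.96128894e-02,
         5.01490972e+02],
       [-9.99785923e-01, -6.52176687e-03,  1.96360436e-02,
        -1.77403012e+01
[... 395 characters left out ...]
20614117e-01,  6.96677513e-01, -5.81140437e-01,
        -8.11438106e+02],
       [ 1.17697076e-02,  6.44695231e-01,  7.64349091e-01,
         1.12872818e+03],
       [ 0.00000000e+00,  0.00000000e+00,  0.00000000e+00,
         1.00000000e+00]])}
{'fx': 297.3186396354542, 'fy': 297.3186396354542, 'cx': 257.64670996310304, 'cy': 185.228478656285, 'hand_eye': array([[ 2.33278403e-04,  9.55233707e-01,  2.95852176e-01,
         7.48420410e+01],
       [ 9.99999973e-01, -2.23417668e-04, -6.71359243e-05,
        -1.65290548e-01],
       [ 1.96810534e-06,  2.95852184e-01, -9.55233733e-01,
        -1.43468687e+02],
       [ 0.00000000e+00,  0.00000000e+00,  0.00000000e+00,
         1.00000000e+00]])}
```

```bash
python3 - <<'E'
import cv2
a=cv2.imread("pics/top0.png")
cv2.imwrite("pics/top0b.png",cv2.resize(a,(800,600),interpolation=cv2.INTER_CUBIC))
a=cv2.imread("pics/side0.png")
cv2.imwrite("pics/side0b.png",cv2.resize(a,(800,600),interpolation=cv2.INTER_CUBIC))
E
```

```text
(no output)
```

View pics/top0b.png

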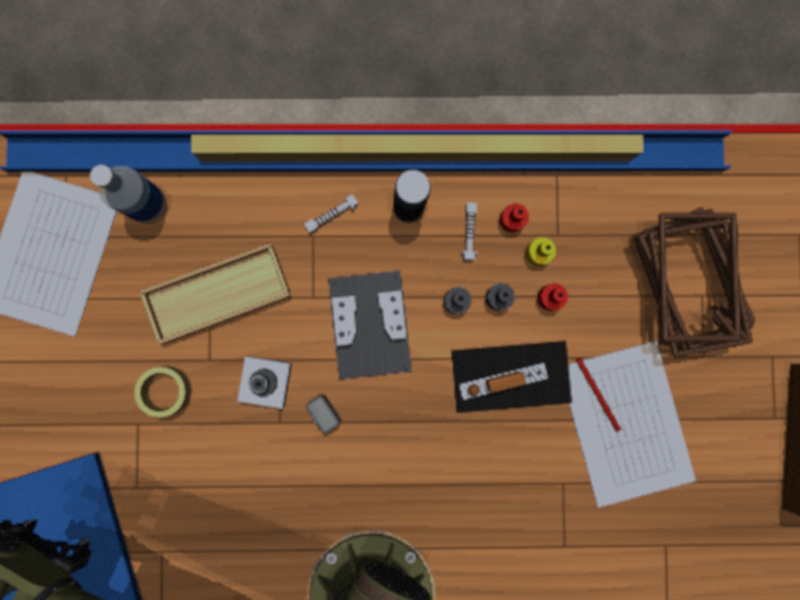

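View pics/side0b.png

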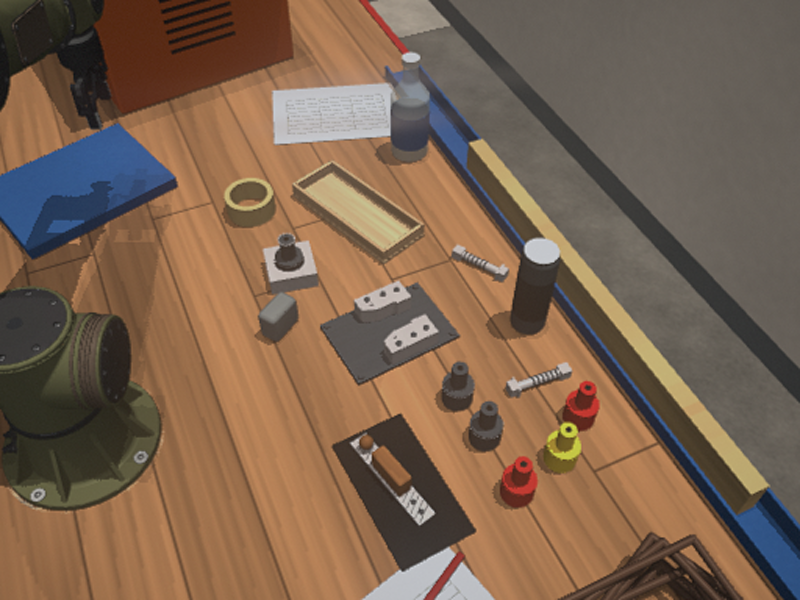

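The top view (800x600) shows the gauge at about (370,325) with its wider open bed toward the robot. The block with pin_a is at (265,382), the tray at (217,293) and the file on the mat at (505,380), its brown knob (toe) at (474,390). Two dark loose pins stand at (457,300) and (500,297). The side view agrees with this and shows no third dark pin, only red and yellow look-alikes.

```bash
cat > h.py <<'E'
from plant import state,cams
import cv2,numpy as np
def ray(n,u,v,s=None):
    c=cams.get_calibration(n)
    x=(u-c["cx"])/c["fx"];y=(v-c["cy"])/c["fy"]
    if n=="wrist":
        r=np.hypot(x,y)+1e-12;d=np.array([np.sin(r)*x/r,-np.sin(r)*y/r,-np.cos(r)])
        T=np.eye(4);T[:3,:3]=s["eef_rot"];T[:3,3]=s["position"];M=T@c["hand_eye"]
    else: d=np.array([x,-y,-1]);M=c["cam_to_world"]
    return M[:3,3],M[:3,:3]@d
def plane(n,u,v,z,s=None):
    o,d=ray(n,u,v,s);return o+d*(z-o[2])/d[2]
def proj(n,p,s=None):
    c=cams.get_calibration(n)
    if n=="wrist":
        T=np.eye(4);T[:3,:3]=s["eef_rot"];T[:3,3]=s["position"];M=T@c["hand_eye"]
    else: M=c["cam_to_world"]
    q=M[:3,:3].T@(np.array(p)-M[:3,3]);x,y,z=q[0],-q[1],-q[2]
    if n=="wrist":
        r=np.hypot(x,y)+1e-9;th=np.arctan2(r,z);x,y=x/r*th,y/r*th
    else: x,y=x/z,y/z
    return c["fx"]*x+c["cx"],c["fy"]*y+c["cy"]
def grab(n,name):
    s=state();im=cams.capture(n)[:,:,::-1].copy();cv2.imwrite(f"pics/{name}.png",im);return s,im
def blobs(mask,amin=15):
    n,l,st,ce=cv2.connectedComponentsWithStats(mask.astype(np.uint8));return [(st[i],ce[i],l==i) for i in range(1,n) if st[i][4]>=amin]
def rect(n,m,z,s=None):
    "min area rectangle on plane z of a mask: centre, sizes, angle of long side"
    cs,_=cv2.findContours(m.astype(np.uint8),cv2.RETR_EXTERNAL,cv2.CHAIN_APPROX_NONE)
    c=max(cs,key=cv2.contourArea)[:,0]
    p=np.array([plane(n,u,v,z,s)[:2] for u,v in c],np.float32)
    (cx,cy),(w,h),a=cv2.minAreaRect(p)
    if h>w:w,h,a=h,w,a+90
    return np.round([cx,cy,w,h,(a+90)%180-90],1)
def tool(s,p):
    "world offset from TCP to p in tool axes, m"
    return np.round(s["eef_rot"].T@(np.array(p)-s["position"])/1000,4)
E
python3 - <<'E'
from h import *
im=cv2.imread("pics/top0.png");h=cv2.cvtColor(im,cv2.COLOR_BGR2HSV);H,S,V=[h[:,:,i].astype(int) for i in range(3)]
w=np.zeros(H.shape,bool)
def box(m,x0,y0,x1,y1):
    k=w.copy();a=[int(t/1.5625) for t in (x0,y0,x1,y1)];k[a[1]:a[3],a[0]:a[2]]=1;return m&k
def big(m): b=blobs(m); return max(b,key=lambda t:t[0][4])[2]
grey=(S<60)
print("block",rect("top",big(box(grey&(V>110),230,345,300,420)),36))
print("mat",rect("top",big(box(V<45,440,330,585,425)),4))
print("bed",rect("top",big(box(grey,320,260,425,390)),8))
for b in blobs(box(grey&(V>120),320,260,425,390)): print("jaw",rect("top",b[2],42),b[0][4])
print("tray",rect("top",big(box((S<150)&(V>120),130,235,300,350)),35))
print("blade",rect("top",big(box(V>110,455,355,555,405)),11), V[int(380/1.56),int(505/1.56)])
for b in blobs(box((V>60)&(S>80),455,355,555,405)): print("wood",plane("top",*b[1],45).round(),rect("top",b[2],49),b[0][4])
for b in blobs(box((S<90)&(V<110),435,275,520,320)): print("pin",b[1],rect("top",b[2],45),plane("top",*b[1],50).round(1),b[0][4])
for q in ((457,296),(501,293),(263,380)): print("pin top guess",plane("top",q[0]/1.5625,q[1]/1.5625,89 if q[0]>300 else 95).round(1))
E
```

```text
block [434.7 212.2  93.3  91.6  -9.9]
mat [ 439.7 -291.4  234.6  124.3  -85.8]
bed [ 5.493e+02 -3.000e-01  2.071e+02  1.486e+02  6.000e+00]
jaw [567.  -45.9  96.   47.2   5.5] 387
jaw [557.2  48.   96.1  47.1   5.4] 396
tray [613.9 311.  339.5 224.2 -90. ]
blade [ 438.6 -303.7  118.8   32.5  -76.6] 139
wood [ 431. -273.   45.] [ 430.8 -272.3   72.9   27.   -76.6] 205
wood [ 416. -207.   45.] [ 417.  -206.3   18.6   15.6   -0.9] 32
pin [319.76422764 189.72764228] [ 601.7 -264.    53.9   51.   -45.7] [ 601.4 -263.1   50. ] 246
pin [292.34309623 192.0209205 ] [ 595.1 -178.    53.6   50.4   89.6] [ 594.7 -176.9   50. ] 239
pin top guess [ 599.9 -172.9   89. ]
pin top guess [ 605.2 -258.9   89. ]
pin top guess [440.7 201.9  95. ]
```

```bash
cat >> h.py <<'E'
def go(p,yaw=None,s=None):
    "offset in tool axes (m) and turn about tool z (deg) to world p with tool-x yaw"
    s=s or state();R=s["eef_rot"];y0=np.degrees(np.arctan2(R[1,0],R[0,0]))
    return tool(s,p), None if yaw is None else round(-((yaw-y0+180)%360-180),2)
E
python3 - <<'E'
from h import *
for p in ((420,150,220),(431,-272,150)): print(go(p,103.4))
E
```

```text
(array([-0.3406, -0.2619,  0.011 ]), np.float64(56.04))
(array([-0.4991, -0.6531,  0.0814]), np.float64(56.04))
```

```bash
python3 -m inch '[-0.34,-0.262,0.01,0,0,56, -0.34,-0.262,0.01,0,0,56, -0.34,-0.262,0.01,0,0,56, -0.34,-0.262,0.01,0,0,56, -0.34,-0.262,0.01,0,0,56, -0.34,-0.262,0.01,0,0,56, -0.34,-0.262,0.01,0,0,56, -0.34,-0.262,0.01,0,0,56, -0.34,-0.262,0.01,0,0,56, -0.34,-0.262,0.01,0,0,56, -0.34,-0.262,0.01,0,0,56, -0.34,-0.262,0.01,0,0,56]'
python3 - <<'E'
from h import *
s,im=grab("wrist","w_block")
print(go((431,-272,150),103.4,s), proj("wrist",(434.7,212.2,95),s),proj("wrist",(434.7,212.2,36),s))
E
```

```text
time: 1.1
position: [420.6, 147.8, 220.9]
eef_rot: [[-0.229, 0.974, -0.001], [0.974, 0.229, -0.0], [-0.0, -0.001, -1.0]]
ft_force: [-0.5, 0.4, 0.1]
gripper_width: 0.997
grip_force: 0.0
(array([-0.411 , -0.0858,  0.0711]), np.float64(-0.18)) (np.float64(288.778187287688), np.float64(113.2820978021786)) (np.float64(283.25295839923723), np.float64(110.1395969908294))
```

View pics/w_block.png

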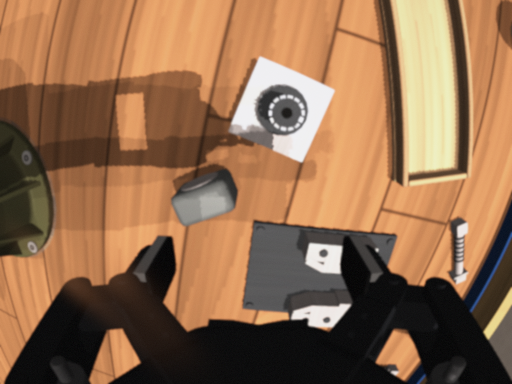

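The wrist view has the block at about (283,108) and pin_a's top ring at about (287,111), within 2 px of the prediction, so the calibration holds. Next is the file.

```bash
python3 -m inch '[-0.411,-0.086,0.04,0,0,0, -0.411,-0.086,0.04,0,0,0, -0.411,-0.086,0.04,0,0,0, -0.411,-0.086,0.04,0,0,0, -0.411,-0.086,0.04,0,0,0, -0.411,-0.086,0.04,0,0,0, -0.411,-0.086,0.04,0,0,0, -0.411,-0.086,0.04,0,0,0, -0.411,-0.086,0.04,0,0,0, -0.411,-0.086,0.04,0,0,0, -0.411,-0.086,0.04,0,0,0, -0.411,-0.086,0.04,0,0,0, -0.411,-0.086,0.04,0,0,0]'
python3 - <<'E'
from h import *
s,im=grab("wrist","w_file")
h=cv2.cvtColor(im,cv2.COLOR_BGR2HSV).astype(int)
for p in ((430.8,-272.3,51),(416.5,-206,41)): print(proj("wrist",p,s))
for b in blobs((h[:,:,1]>120)&(h[:,:,2]>70)&(h[:,:,2]<190)&(h[:,:,0]<14),60): print(b[0],b[1].round(),rect("wrist",b[2],51,s))
E
```

```text
time: 2.23
position: [431.6, -268.2, 181.0]
eef_rot: [[-0.233, 0.972, -0.001], [0.972, 0.233, 0.001], [0.001, -0.0, -1.0]]
ft_force: [-0.2, 0.2, 0.2]
gripper_width: 0.997
grip_force: 0.0
(np.float64(255.35283600238637), np.float64(179.4543429452712))
(np.float64(256.96627892329803), np.float64(107.57692593923609))
[    0     0   357   261 19848] [127.  79.] [ 293.  -247.5  412.   282.1    5.4]
[ 364   41   84  245 1147] [392. 155.] [ 580.7 -231.4  284.    86.2  -76.7]
[494  61  18  57 677] [504.  89.] [685.8 -95.2  67.4  33.3 -72. ]Traceback (most recent call last):
  File "<stdin>", line 5, in <module>
  File "h.py", line 31, in rect
    p=np.array([plane(n,u,v,z,s)[:2] for u,v in c],np.float32)
                ~~~~~^^^^^^^^^^^
  File "h.py", line 12, in plane
    o,d=ray(n,u,v,s);return o+d*(z-o[2])/d[2]
        ~~~^^^^^^^^^
  File "h.py", line 4, in ray
    c=cams.get_calibration(n)
ValueError: time passes only in moves, steps and waits
```

View pics/w_file.png

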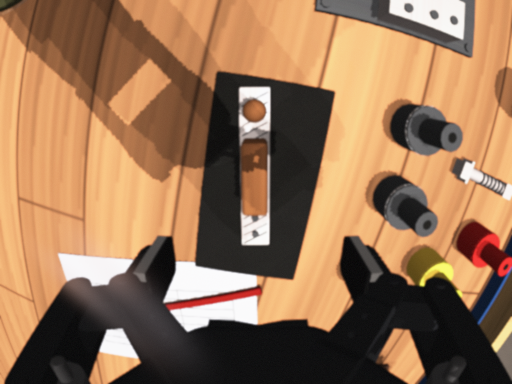

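The file lies along the image column. Its grip is centred at about (254,177) and the knob at (255,109), within 2 px of the prediction.

```bash
python3 - <<'E'
t=open('h.py').read().replace("def ray(",'_C={n:cams.get_calibration(n) for n in ("top","side","wrist")}\ndef ray(',1).replace("c=cams.get_calibration(n)","c=_C[n]")
open('h.py','w').write(t)
E
python3 -m inch '[-0.002,-0.002,0.04,0,0,0, -0.002,-0.002,0.08,0,0,0, -0.002,-0.002,0.115,0,0,0, -0.002,-0.002,0.14,0,0,0, -0.002,-0.002,0.155,0,0,0, -0.002,-0.002,0.166,0,0,0, -0.002,-0.002,0.166,0,0,0, -0.002,-0.002,0.166,0,0,0]' 0.085 60
python3 -m inch '[0,0,0,0,0,0, 0,0,0,0,0,0, 0,0,0,0,0,0, 0,0,0,0,0,0, 0,0,0,0,0,0, 0,0,0,0,0,0, 0,0,0,0,0,0, 0,0,0,0,0,0, 0,0,0,0,0,0, 0,0,0,0,0,0]' 0.0 80
```

```text
time: 2.95
position: [430.5, -271.2, 15.9]
eef_rot: [[-0.234, 0.972, 0.0], [0.972, 0.234, -0.0], [-0.0, 0.0, -1.0]]
ft_force: [-0.2, -0.1, 0.2]
gripper_width: 0.989
grip_force: 0.0
time: 3.78
position: [430.2, -272.1, 15.9]
eef_rot: [[-0.232, 0.973, 0.001], [0.973, 0.232, -0.001], [-0.001, 0.001, -1.0]]
ft_force: [-0.7, 1.0, 6.1]
gripper_width: 0.294
grip_force: 79.8
```

```bash
python3 -m inch '[0,0,-0.03,0,0,0, 0,0,-0.065,0,0,0, 0,0,-0.1,0,0,0, 0,0,-0.125,0,0,0, 0,0,-0.125,0,0,0]'
python3 - <<'E'
from h import *
s=state();print(s["ft_force"],s["position"],s["gripper_width"]);print(go((445,167,140),103.4,s))
E
```

```text
time: 4.2
position: [431.4, -273.0, 145.3]
eef_rot: [[-0.232, 0.973, 0.006], [0.973, 0.232, -0.005], [-0.006, 0.005, -1.0]]
ft_force: [0.5, -0.6, -2.5]
gripper_width: 0.294
grip_force: 80.2
[ 0.52210443 -0.56552691 -2.47856088] [ 431.40642887 -273.02515988  145.27851645] 0.29428646620594207
(array([0.4248, 0.1154, 0.0034]), np.float64(0.04))
```

```bash
python3 -m inch '[0.02,0.005,0,0,0,0, 0.05,0.013,0,0,0,0, 0.425,0.115,0.003,0,0,0, 0.425,0.115,0.003,0,0,0, 0.425,0.115,0.003,0,0,0, 0.425,0.115,0.003,0,0,0, 0.425,0.115,0.003,0,0,0, 0.425,0.115,0.003,0,0,0, 0.425,0.115,0.003,0,0,0, 0.425,0.115,0.003,0,0,0, 0.425,0.115,0.003,0,0,0, 0.425,0.115,0.003,0,0,0, 0.425,0.115,0.003,0,0,0, 0.425,0.115,0.003,0,0,0, 0.425,0.115,0.003,0,0,0]'
python3 - <<'E'
from h import *
s,im=grab("wrist","w_stroke")
print(s["ft_force"],[proj("wrist",p,s) for p in ((434.7,212.2,95),(434.7,212.2,36))],go((445,167,107),103.4,s),s["position"])
E
```

```text
time: 5.45
position: [442.6, 167.6, 136.6]
eef_rot: [[-0.232, 0.973, -0.001], [0.973, 0.232, -0.001], [-0.0, -0.001, -1.0]]
ft_force: [-1.0, -0.5, -3.0]
gripper_width: 0.292
grip_force: 79.9
[-0.99191497 -0.53733781 -3.04273173] [(np.float64(261.32588457031073), np.float64(143.28938200264102)), (np.float64(260.515179605506), np.float64(131.9726612405655))] (array([-0.0011,  0.0023,  0.0296]), np.float64(0.03)) [442.58690618 167.55551169 136.57188306]
```

View pics/w_stroke.png

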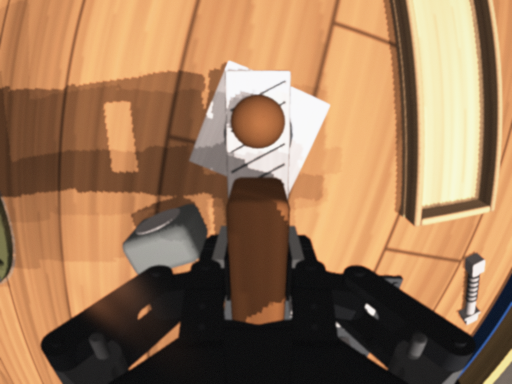

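The file's blade covers the pin and is centred over the block at about (260,130), as predicted.

```bash
python3 -m inch '[-0.001,0.001,0.01,0,0,0, -0.001,0.001,0.02,0,0,0, -0.001,0.001,0.026,0,0,0, -0.001,0.001,0.026,0,0,0, -0.001,0.001,0.026,0,0,0, -0.001,0.001,0.028,0,0,0, -0.001,0.001,0.028,0,0,0, -0.001,0.001,0.028,0,0,0]'
```

```text
time: 6.17
position: [444.2, 167.5, 109.5]
eef_rot: [[-0.233, 0.973, 0.0], [0.973, 0.233, 0.0], [0.0, 0.0, -1.0]]
ft_force: [0.2, 0.1, -4.4]
gripper_width: 0.291
grip_force: 79.9
```

```bash
python3 -m inch '[0,0,0.001,0,0,0, 0,0,0.002,0,0,0, 0,0,0.003,0,0,0, 0,0,0.003,0,0,0, 0,0,0.003,0,0,0]'; python3 -m inch '[0,0,0.001,0,0,0, 0,0,0.001,0,0,0, 0,0,0.001,0,0,0]'
```

```text
time: 6.58
position: [444.3, 167.5, 106.7]
eef_rot: [[-0.233, 0.973, 0.001], [0.973, 0.233, 0.0], [-0.0, 0.001, -1.0]]
ft_force: [-1.1, -2.5, 4.3]
gripper_width: 0.291
grip_force: 81.0
time: 6.83
position: [444.7, 167.5, 106.6]
eef_rot: [[-0.233, 0.973, 0.002], [0.973, 0.233, 0.0], [-0.0, 0.002, -1.0]]
ft_force: [-5.5, -4.5, 17.0]
gripper_width: 0.294
grip_force: 82.8
```

```bash
python3 -m inch '[0,0,-0.0007,0,0,0, 0.008,0,-0.0007,0,0,0, 0.018,0,-0.0007,0,0,0, 0.028,0,-0.0007,0,0,0, 0.038,0,-0.0007,0,0,0, 0.048,0,-0.0007,0,0,0]'; python3 -m inch '[0.01,0,0,0,0,0, 0.02,0,0,0,0,0, 0.03,0,0,0,0,0, 0.04,0,0,0,0,0, 0.048,0,0,0,0,0, 0.048,0,0,0,0,0]'; python3 -m inch '[0,0,-0.01,0,0,0, 0,0,-0.022,0,0,0, 0,0,-0.022,0,0,0, 0,0,-0.022,0,0,0]'
```

```text
time: 7.33
position: [433.6, 214.8, 106.8]
eef_rot: [[-0.232, 0.973, 0.002], [0.973, 0.232, 0.0], [-0.0, 0.002, -1.0]]
ft_force: [1.0, -1.0, 0.4]
gripper_width: 0.293
grip_force: 80.7
time: 7.83
position: [421.1, 262.1, 105.4]
eef_rot: [[-0.234, 0.972, -0.001], [0.972, 0.234, -0.0], [0.0, -0.001, -1.0]]
ft_force: [-0.0, -0.6, -2.8]
gripper_width: 0.294
grip_force: 81.3
time: 8.17
position: [422.2, 260.7, 128.6]
eef_rot: [[-0.232, 0.973, 0.001], [0.973, 0.232, 0.001], [0.0, 0.001, -1.0]]
ft_force: [0.6, 0.2, -2.5]
gripper_width: 0.289
grip_force: 81.0
```

```bash
python3 -m inch '[-0.03,0,0,0,0,0, -0.07,0,0,0,0,0, -0.097,0,0,0,0,0, -0.097,0,0,0,0,0, -0.097,0,0,0,0,0, -0.097,0,0.012,0,0,0, -0.097,0,0.02,0,0,0, -0.097,0,0.0215,0,0,0, -0.097,0,0.0222,0,0,0, -0.097,0,0.0222,0,0,0]'; python3 -m inch '[0,0,0,0,0,0, 0,0,0,0,0,0]';  python3 -m inch '[0,0,0.0003,0,0,0, 0,0,0.0003,0,0,0]'
```

```text
time: 9.0
position: [444.8, 166.7, 106.5]
eef_rot: [[-0.233, 0.972, 0.001], [0.972, 0.233, -0.0], [-0.001, 0.001, -1.0]]
ft_force: [-1.5, -7.2, 11.7]
gripper_width: 0.294
grip_force: 83.9
time: 9.17
position: [444.7, 166.8, 106.5]
eef_rot: [[-0.233, 0.972, 0.001], [0.972, 0.233, -0.0], [-0.001, 0.001, -1.0]]
ft_force: [-2.1, -7.5, 12.3]
gripper_width: 0.295
grip_force: 83.8
time: 9.33
position: [444.9, 166.8, 106.5]
eef_rot: [[-0.233, 0.972, 0.002], [0.972, 0.233, -0.0], [-0.001, 0.001, -1.0]]
ft_force: [-3.1, -7.6, 15.2]
gripper_width: 0.297
grip_force: 84.2
```

```bash
python3 -m inch '[0.008,0,0.0002,0,0,0, 0.016,0,0.0004,0,0,0, 0.025,0,0.0006,0,0,0]'; python3 -m inch '[0.01,0,0.0003,0,0,0, 0.02,0,0.0006,0,0,0, 0.025,0,0.0007,0,0,0]';
```

```text
time: 9.58
position: [441.0, 190.4, 107.5]
eef_rot: [[-0.233, 0.972, 0.007], [0.972, 0.233, -0.001], [-0.003, 0.006, -1.0]]
ft_force: [5.0, -23.2, 31.3]
gripper_width: 0.287
grip_force: 86.2
time: 9.83
position: [435.5, 215.2, 107.4]
eef_rot: [[-0.234, 0.972, 0.008], [0.972, 0.234, -0.002], [-0.003, 0.008, -1.0]]
ft_force: [5.6, -23.5, 34.5]
gripper_width: 0.292
grip_force: 87.0
```

```bash
python3 -m inch '[0.008,0,-0.0006,0,0,0, 0.016,0,-0.0008,0,0,0, 0.024,0,-0.0009,0,0,0]'; python3 -m inch '[0.01,0,0,0,0,0, 0.02,0,0,0,0,0, 0.024,0,0,0,0,0]';
```

```text
time: 10.08
position: [428.7, 238.5, 106.9]
eef_rot: [[-0.233, 0.972, 0.005], [0.972, 0.233, -0.001], [-0.002, 0.004, -1.0]]
ft_force: [1.0, -3.6, 4.3]
gripper_width: 0.296
grip_force: 83.1
time: 10.33
position: [421.2, 263.2, 105.1]
eef_rot: [[-0.234, 0.972, 0.0], [0.972, 0.234, 0.0], [-0.0, 0.0, -1.0]]
ft_force: [1.4, -0.0, -3.5]
gripper_width: 0.287
grip_force: 82.4
```

```bash
python3 -m inch '[0,0,0.0006,0,0,0, 0,0,0.0006,0,0,0]'; python3 -m inch '[0,0,0.0006,0,0,0, 0,0,0.0006,0,0,0]';python3 - <<'E'
from h import *
s,im=grab("side","side1");a=proj("side",(434,212,95));print(a)
x,y=int(a[0]),int(a[1]);cv2.imwrite("pics/side1c.png",cv2.resize(im[max(0,y-70):y+60,max(0,x-90):x+90],None,fx=4,fy=4,interpolation=cv2.INTER_CUBIC))
E
```

```text
time: 10.5
position: [421.5, 263.1, 104.9]
eef_rot: [[-0.234, 0.972, 0.001], [0.972, 0.234, 0.002], [0.001, 0.001, -1.0]]
ft_force: [-3.3, 5.4, 8.5]
gripper_width: 0.295
grip_force: 84.0
time: 10.67
position: [421.7, 263.1, 104.8]
eef_rot: [[-0.233, 0.972, 0.001], [0.972, 0.233, 0.002], [0.002, 0.002, -1.0]]
ft_force: [-4.8, 5.6, 13.9]
gripper_width: 0.294
grip_force: 84.7
(np.float64(183.35430559835277), np.float64(152.50028567098684))
```

View pics/side1c.png

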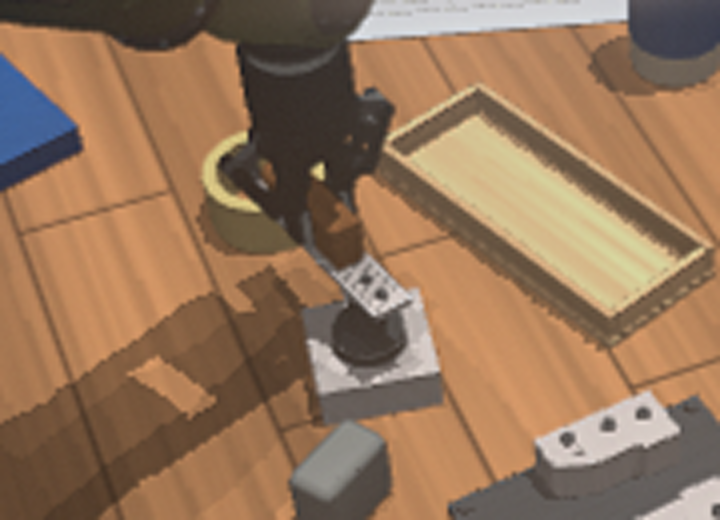

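The side view shows the heel end of the blade resting on the pin. The contact height varies along the file because it gives slightly in the grip, so the next strokes will follow that profile.

```bash
python3 -m inch '[0,0,-0.01,0,0,0, 0,0,-0.022,0,0,0, 0,0,-0.022,0,0,0, 0,0,-0.022,0,0,0, -0.03,0,-0.022,0,0,0, -0.07,0,-0.022,0,0,0, -0.097,0,-0.022,0,0,0, -0.097,0,-0.022,0,0,0, -0.097,0,-0.022,0,0,0, -0.097,0,-0.01,0,0,0, -0.097,0,-0.004,0,0,0, -0.097,0,-0.0022,0,0,0, -0.097,0,-0.0018,0,0,0, -0.097,0,-0.0018,0,0,0]' - 110
python3 -m inch '[0,0,0.0001,0,0,0, 0,0,0.0001,0,0,0]'
```

```text
time: 11.88
position: [444.4, 168.0, 106.6]
eef_rot: [[-0.234, 0.972, 0.001], [0.972, 0.234, -0.0], [-0.0, 0.001, -1.0]]
ft_force: [-3.3, -5.6, 15.6]
gripper_width: 0.291
grip_force: 111.3
time: 12.05
position: [444.4, 168.0, 106.5]
eef_rot: [[-0.234, 0.972, 0.001], [0.972, 0.234, -0.0], [-0.0, 0.001, -1.0]]
ft_force: [-4.1, -6.6, 15.3]
gripper_width: 0.29
grip_force: 111.3
```

```bash
python3 -m inch '[0.008,0,0,0,0,0, 0.016,0,-0.0001,0,0,0, 0.025,0,-0.0001,0,0,0]'; python3 -m inch '[0.008,0,0,0,0,0, 0.016,0,0,0,0,0, 0.025,0,0.0001,0,0,0]';  python3 -m inch '[0.008,0,0.0003,0,0,0, 0.016,0,0.0005,0,0,0, 0.024,0,0.0007,0,0,0]';python3 -m inch '[0.008,0,0.0003,0,0,0, 0.016,0,0.0006,0,0,0, 0.024,0,0.001,0,0,0]';
```

```text
time: 12.3
position: [440.3, 191.8, 107.9]
eef_rot: [[-0.233, 0.972, 0.006], [0.972, 0.233, -0.001], [-0.002, 0.005, -1.0]]
ft_force: [4.5, -16.3, 21.9]
gripper_width: 0.29
grip_force: 111.9
time: 12.55
position: [434.1, 216.2, 107.5]
eef_rot: [[-0.234, 0.972, 0.005], [0.972, 0.234, -0.001], [-0.002, 0.004, -1.0]]
ft_force: [3.9, -14.1, 18.6]
gripper_width: 0.292
grip_force: 111.6
time: 12.8
position: [428.4, 239.6, 106.7]
eef_rot: [[-0.234, 0.972, 0.005], [0.972, 0.234, -0.001], [-0.003, 0.004, -1.0]]
ft_force: [3.3, -15.2, 21.1]
gripper_width: 0.29
grip_force: 111.9
time: 13.05
position: [421.7, 263.6, 104.7]
eef_rot: [[-0.233, 0.972, 0.002], [0.972, 0.233, -0.0], [-0.001, 0.002, -1.0]]
ft_force: [2.6, -1.9, 3.3]
gripper_width: 0.288
grip_force: 109.6
```

```bash
python3 -m inch '[0,0,-0.01,0,0,0, 0,0,-0.022,0,0,0, 0,0,-0.022,0,0,0, 0,0,-0.022,0,0,0, -0.03,0,-0.022,0,0,0, -0.07,0,-0.022,0,0,0, -0.097,0,-0.022,0,0,0, -0.098,0,-0.022,0,0,0, -0.098,0,-0.022,0,0,0, -0.098,0,-0.01,0,0,0, -0.098,0,-0.004,0,0,0, -0.098,0,-0.0022,0,0,0, -0.098,0,-0.0016,0,0,0, -0.098,0,-0.0016,0,0,0]' - 110
python3 -m inch '[0,0,0,0,0,0, 0,0,0,0,0,0]'
```

```text
time: 14.22
position: [444.5, 168.0, 106.4]
eef_rot: [[-0.234, 0.972, 0.001], [0.972, 0.234, -0.0], [-0.001, 0.001, -1.0]]
ft_force: [-2.6, -7.0, 14.2]
gripper_width: 0.288
grip_force: 112.1
time: 14.38
position: [444.5, 168.0, 106.4]
eef_rot: [[-0.234, 0.972, 0.001], [0.972, 0.234, -0.0], [-0.001, 0.001, -1.0]]
ft_force: [-1.0, -7.8, 14.0]
gripper_width: 0.292
grip_force: 112.1
```

```bash
python3 -m inch '[0.008,0,0,0,0,0, 0.016,0,-0.0001,0,0,0, 0.025,0,-0.0001,0,0,0]'; python3 -m inch '[0.008,0,0,0,0,0, 0.016,0,0,0,0,0, 0.025,0,0,0,0,0]';  python3 -m inch '[0.008,0,0.0003,0,0,0, 0.016,0,0.0005,0,0,0, 0.024,0,0.0007,0,0,0]';python3 -m inch '[0.008,0,0.0005,0,0,0, 0.016,0,0.0011,0,0,0, 0.024,0,0.0017,0,0,0]';python3 -m inch '[0,0,-0.01,0,0,0, 0,0,-0.022,0,0,0, 0,0,-0.022,0,0,0, 0,0,-0.022,0,0,0, -0.03,0,-0.022,0,0,0, -0.07,0,-0.022,0,0,0, -0.097,0,-0.022,0,0,0, -0.098,0,-0.022,0,0,0, -0.098,0,-0.022,0,0,0, -0.098,0,-0.01,0,0,0, -0.098,0,-0.004,0,0,0, -0.098,0,-0.0026,0,0,0, -0.098,0,-0.0023,0,0,0, -0.098,0,-0.0023,0,0,0]' - 110
python3 -m inch '[0,0,0,0,0,0, 0,0,0,0,0,0]'
```

```text
time: 14.63
position: [440.3, 191.9, 107.9]
eef_rot: [[-0.233, 0.972, 0.006], [0.972, 0.233, -0.001], [-0.002, 0.005, -1.0]]
ft_force: [4.1, -16.0, 23.1]
gripper_width: 0.289
grip_force: 112.9
time: 14.88
position: [434.1, 216.4, 107.5]
eef_rot: [[-0.234, 0.972, 0.005], [0.972, 0.234, -0.001], [-0.002, 0.005, -1.0]]
ft_force: [3.1, -14.3, 19.2]
gripper_width: 0.289
grip_force: 112.6
time: 15.13
position: [428.4, 239.7, 106.8]
eef_rot: [[-0.234, 0.972, 0.005], [0.972, 0.234, -0.001], [-0.003, 0.004, -1.0]]
ft_force: [3.7, -15.8, 22.7]
gripper_width: 0.291
grip_force: 112.9
time: 15.38
position: [421.8, 263.4, 104.1]
eef_rot: [[-0.234, 0.972, 0.002], [0.972, 0.234, -0.001], [-0.001, 0.002, -1.0]]
ft_force: [2.1, -10.9, 15.1]
gripper_width: 0.289
grip_force: 112.2
time: 16.55
position: [444.4, 168.0, 106.0]
eef_rot: [[-0.233, 0.972, 0.001], [0.972, 0.233, -0.0], [-0.001, 0.001, -1.0]]
ft_force: [-1.3, -6.0, 8.9]
gripper_width: 0.292
grip_force: 112.8
time: 16.72
position: [444.3, 168.0, 106.0]
eef_rot: [[-0.234, 0.972, 0.001], [0.972, 0.234, -0.0], [-0.001, 0.001, -1.0]]
ft_force: [-1.1, -6.8, 10.6]
gripper_width: 0.285
grip_force: 112.7
```

```bash
python3 -m inch '[0.008,0,0,0,0,0, 0.016,0,-0.0001,0,0,0, 0.025,0,-0.0001,0,0,0]'; python3 -m inch '[0.008,0,0,0,0,0, 0.016,0,0,0,0,0, 0.025,0,0,0,0,0]';  python3 -m inch '[0.008,0,0.0003,0,0,0, 0.016,0,0.0005,0,0,0, 0.024,0,0.0007,0,0,0]';python3 -m inch '[0.008,0,0.0005,0,0,0, 0.016,0,0.0011,0,0,0, 0.024,0,0.0017,0,0,0]';python3 -m inch '[0,0,-0.01,0,0,0, 0,0,-0.025,0,0,0, 0,0,-0.04,0,0,0, 0,0,-0.04,0,0,0, 0,0,-0.04,0,0,0]'
python3 - <<'E'
from h import *
s,im=grab("top","top1");print(s["position"],go((430.3,-271.7,146),103.4,s))
E
```

```text
time: 16.97
position: [440.0, 192.0, 107.5]
eef_rot: [[-0.233, 0.972, 0.005], [0.972, 0.233, -0.001], [-0.002, 0.005, -1.0]]
ft_force: [3.2, -13.6, 20.0]
gripper_width: 0.288
grip_force: 113.7
time: 17.22
position: [433.8, 216.5, 107.2]
eef_rot: [[-0.234, 0.972, 0.004], [0.972, 0.234, -0.001], [-0.002, 0.004, -1.0]]
ft_force: [3.2, -11.8, 16.6]
gripper_width: 0.287
grip_force: 113.5
time: 17.47
position: [428.3, 239.7, 106.6]
eef_rot: [[-0.234, 0.972, 0.004], [0.972, 0.234, -0.001], [-0.002, 0.004, -1.0]]
ft_force: [3.3, -15.1, 20.1]
gripper_width: 0.289
grip_force: 113.9
time: 17.72
position: [421.8, 263.5, 104.0]
eef_rot: [[-0.234, 0.972, 0.002], [0.972, 0.234, -0.001], [-0.001, 0.002, -1.0]]
ft_force: [2.9, -9.6, 13.8]
gripper_width: 0.289
grip_force: 113.2
time: 18.13
position: [421.1, 263.2, 143.1]
eef_rot: [[-0.233, 0.972, 0.0], [0.972, 0.233, 0.001], [0.0, 0.0, -1.0]]
ft_force: [-0.4, -0.0, -4.0]
gripper_width: 0.286
grip_force: 111.1
[421.11887789 263.18035392 143.13626438] (array([-0.5223, -0.1157, -0.0031]), np.float64(0.08))
```

```bash
python3 -m inch '[-0.02,-0.005,0,0,0,0, -0.06,-0.013,0,0,0,0, -0.531,-0.114,0,0,0,0, -0.531,-0.114,0,0,0,0, -0.531,-0.114,0,0,0,0, -0.531,-0.114,0,0,0,0, -0.531,-0.114,0,0,0,0, -0.531,-0.114,0,0,0,0, -0.531,-0.114,0,0,0,0, -0.531,-0.114,0,0,0,0, -0.531,-0.114,0,0,0,0, -0.531,-0.114,0,0,0,0, -0.531,-0.114,0,0,0,0, -0.531,-0.114,0,0,0,0, -0.531,-0.114,0,0,0,0, -0.531,-0.114,0,0,0,0, -0.531,-0.114,0,0,0,0, -0.531,-0.114,0,0,0,0]'
python3 -m inch '[0,0,0.03,0,0,0, 0,0,0.06,0,0,0, 0,0,0.09,0,0,0, 0,0,0.11,0,0,0, 0,0,0.118,0,0,0, 0,0,0.12,0,0,0, 0,0,0.122,0,0,0, 0,0,0.122,0,0,0]'
python3 - <<'E'
from h import *
grab("wrist","w_lay")
E
```

```text
time: 19.68
position: [433.9, -279.0, 142.7]
eef_rot: [[-0.234, 0.972, -0.001], [0.972, 0.234, 0.001], [0.001, -0.001, -1.0]]
ft_force: [0.3, -0.9, -3.9]
gripper_width: 0.29
grip_force: 111.1
time: 20.35
position: [434.6, -280.3, 22.2]
eef_rot: [[-0.233, 0.972, 0.001], [0.972, 0.233, -0.001], [-0.001, 0.001, -1.0]]
ft_force: [-0.3, 0.3, -2.3]
gripper_width: 0.291
grip_force: 111.2
```

View pics/w_lay.png

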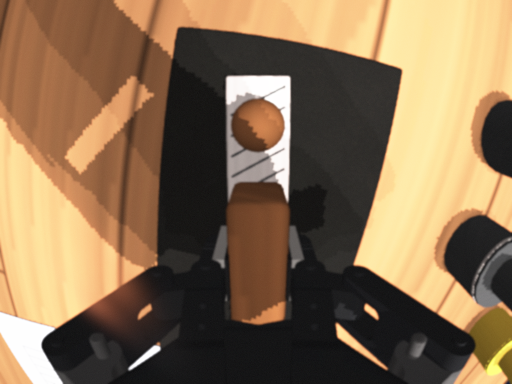

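The blade is well inside the mat, spanning about (226..290, from row 75 down).

```bash
python3 -m inch '[0,0,0.002,0,0,0, 0,0,0.004,0,0,0, 0,0,0.0055,0,0,0, 0,0,0.0055,0,0,0, 0,0,0.0055,0,0,0]' - 40; python3 -m inch '[0,0,0.001,0,0,0, 0,0,0.001,0,0,0]' - 20
python3 -m inch '[0,0,0,0,0,0, 0,0,0,0,0,0, 0,0,0,0,0,0, 0,0,0,0,0,0, 0,0,0,0,0,0]' 0.085 60
python3 -m inch '[0,0,-0.02,0,0,0, 0,0,-0.05,0,0,0, 0,0,-0.09,0,0,0, 0,0,-0.13,0,0,0, 0,0,-0.165,0,0,0, 0,0,-0.18,0,0,0, 0,0,-0.18,0,0,0]'
python3 - <<'E'
from h import *
s,im=grab("wrist","w_laid");print(go((434.7,212.2,200),103.4,s))
s,im=grab("top","top2")
E
```

```text
time: 20.82
position: [434.6, -280.9, 16.8]
eef_rot: [[-0.232, 0.973, 0.002], [0.973, 0.232, -0.001], [-0.002, 0.002, -1.0]]
ft_force: [0.8, -2.5, 5.6]
gripper_width: 0.292
grip_force: 112.4
time: 20.98
position: [434.7, -281.1, 15.9]
eef_rot: [[-0.232, 0.973, 0.002], [0.973, 0.232, -0.002], [-0.002, 0.002, -1.0]]
ft_force: [-0.2, -3.9, 8.5]
gripper_width: 0.29
grip_force: 112.6
time: 21.4
position: [433.9, -280.1, 14.7]
eef_rot: [[-0.233, 0.973, -0.0], [0.973, 0.233, 0.0], [0.0, -0.0, -1.0]]
ft_force: [0.2, -0.1, 0.3]
gripper_width: 0.972
grip_force: 0.0
time: 21.98
position: [435.0, -280.9, 198.7]
eef_rot: [[-0.233, 0.973, 0.005], [0.973, 0.233, -0.004], [-0.005, 0.004, -1.0]]
ft_force: [0.7, -0.7, -0.1]
gripper_width: 0.99
grip_force: 0.0
(array([ 0.4796,  0.1144, -0.0033]), np.float64(0.05))
```

View pics/w_laid.png

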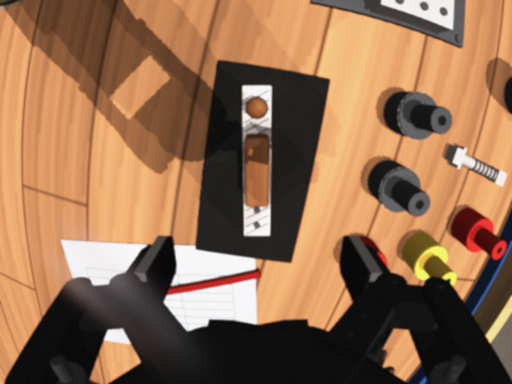

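The file lies flat on the mat, grip at about (257,170). The two loose pins are unchanged. Next is pin_a.

```bash
python3 -m inch '[0.48,0.114,0,0,0,7.7, 0.48,0.114,0,0,0,7.7, 0.48,0.114,0,0,0,7.7, 0.48,0.114,0,0,0,7.7, 0.48,0.114,0,0,0,7.7, 0.48,0.114,0,0,0,7.7, 0.48,0.114,0,0,0,7.7, 0.48,0.114,0,0,0,7.7, 0.48,0.114,0,0,0,7.7, 0.48,0.114,0,0,0,7.7, 0.48,0.114,0,0,0,7.7, 0.48,0.114,0,0,0,7.7, 0.48,0.114,0,0,0,7.7, 0.48,0.114,0,0,0,7.7, 0.48,0.114,0,0,0,7.7, 0.48,0.114,0,0,0,7.7]'
python3 - <<'E'
from h import *
s,im=grab("wrist","w_pina");print(s["position"],proj("wrist",(434.7,212.2,95),s),proj("wrist",(434.7,212.2,36),s))
h=cv2.cvtColor(im,cv2.COLOR_BGR2HSV).astype(int)
m=(h[:,:,1]<60)&(h[:,:,2]>120)
for b in blobs(m,800): print("white",b[0],rect("wrist",b[2],36,s))
t=cv2.imread("pics/top2.png");hh=cv2.cvtColor(t,cv2.COLOR_BGR2HSV).astype(int)
k=np.zeros(m.shape,bool);k[150:225,85:192]=1
for lo in (150,165):
  for b in blobs(k&(hh[:,:,2]>lo)&(hh[:,:,0]>17),200): print("tray",lo,b[0],rect("top",b[2],8))
for q in ((142,293),(272,246),(290,296),(163,342)): print(plane("top",q[0]/1.5625,q[1]/1.5625,35).round(1))
E
```

```text
time: 23.42
position: [433.1, 212.1, 193.9]
eef_rot: [[-0.099, 0.995, -0.001], [0.995, 0.099, -0.001], [-0.001, -0.001, -1.0]]
ft_force: [0.1, 0.1, 0.5]
gripper_width: 0.99
grip_force: 0.0
[433.09785828 212.12065904 193.86617505] (np.float64(259.04137345929524), np.float64(185.2826221415109)) (np.float64(258.8313217803812), np.float64(168.5399954587823))
white [422  36  24 156 824] [631.1 296.5 185.2   9.  -70. ]
white [ 207  116  104  102 4188] [432.7 212.3  91.5  91.3  80.5]
white [ 172  252   50   38 1140] [366.   75.3  71.   35.8  34.3]
white [ 302  289   51   27 1083] [542.8  42.5  68.8  45.4   5.7]
tray 150 [  90  159   94   61 2510] [610.5 316.6 282.7 103.8 -70.1]
tray 165 [  97  163   84   53 2151] [611.  308.6 261.4  92.6 -69.9]
[613.9 454.7  35. ]
[707.7 194.7  35. ]
[606.  158.2  35. ]
[515.3 411.6  35. ]
```

View pics/w_pina.png

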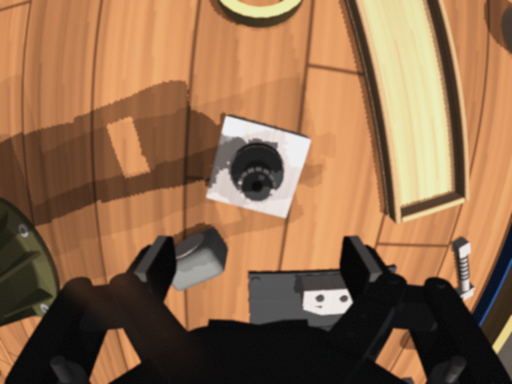

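Pin_a's top is at about (257,183) in the block at (258,166), which puts the TCP right above it.

```bash
python3 -m inch '[0,0.001,0.03,0,0,0, 0,0.001,0.07,0,0,0, 0,0.001,0.1,0,0,0, 0,0.001,0.12,0,0,0, 0,0.001,0.132,0,0,0, 0,0.001,0.136,0,0,0, 0,0.001,0.136,0,0,0, 0,0.001,0.136,0,0,0]'
python3 -m inch '[0,0,0,0,0,0, 0,0,0,0,0,0, 0,0,0,0,0,0, 0,0,0,0,0,0, 0,0,0,0,0,0, 0,0,0,0,0,0, 0,0,0,0,0,0, 0,0,0,0,0,0]' 0.0 70
```

```text
time: 24.13
position: [434.7, 212.9, 59.4]
eef_rot: [[-0.099, 0.995, 0.001], [0.995, 0.099, 0.0], [0.0, 0.001, -1.0]]
ft_force: [0.5, 0.3, 0.3]
gripper_width: 0.997
grip_force: 0.0
time: 24.8
position: [433.5, 213.4, 59.0]
eef_rot: [[-0.1, 0.995, -0.002], [0.995, 0.1, -0.0], [-0.0, -0.002, -1.0]]
ft_force: [-9.2, -0.3, 9.0]
gripper_width: 0.307
grip_force: 68.2
```

```bash
python3 -m inch '[0,0,-0.01,0,0,0, 0,0,-0.02,0,0,0, 0,0,-0.03,0,0,0, 0,0,-0.05,0,0,0, 0,0,-0.08,0,0,0, 0,0,-0.1,0,0,0, 0,0,-0.1,0,0,0]'
python3 - <<'E'
from h import *
s=state();print(s["position"],go((479.8,-7.2,110),95.7,s),go((479.8,-7.2,66),95.7,s))
E
```

```text
time: 25.38
position: [435.9, 213.9, 163.3]
eef_rot: [[-0.1, 0.995, 0.007], [0.995, 0.1, 0.003], [0.002, 0.007, -1.0]]
ft_force: [0.3, 0.3, -5.6]
gripper_width: 0.312
grip_force: 70.5
[435.87724402 213.9084309  163.31237828] (array([-0.2245,  0.0212,  0.053 ]), np.float64(0.04)) (array([-0.2246,  0.0209,  0.097 ]), np.float64(0.04))
```

```bash
python3 -m inch '[-0.03,0.003,0,0,0,0, -0.07,0.007,0,0,0,0, -0.11,0.011,0,0,0,0, -0.15,0.015,0,0,0,0, -0.19,0.019,0,0,0,0, -0.215,0.021,0,0,0,0, -0.224,0.022,0,0,0,0, -0.224,0.022,0,0,0,0, -0.224,0.022,0,0,0,0, -0.224,0.022,0.03,0,0,0, -0.224,0.022,0.05,0,0,0, -0.224,0.022,0.05,0,0,0, -0.224,0.022,0.05,0,0,0]'
python3 - <<'E'
from h import *
s,im=grab("wrist","w_g1");print(s["position"],s["ft_force"],go((479.8,-7.2,62),95.7,s))
for g in ((-35,41),(-35,-41),(-10,29),(-10,-29),(30,29),(30,-29)):
    p=np.array([549.5,-.2,42])+np.array([.995*g[0]-.0993*g[1],.0993*g[0]+.995*g[1],0]);u=proj("wrist",p,s);cv2.circle(im,(int(u[0]),int(u[1])),2,(0,0,255),-1)
cv2.imwrite("pics/w_g1m.png",im)
E
```

```text
time: 26.47
position: [478.0, -6.4, 108.3]
eef_rot: [[-0.101, 0.995, -0.002], [0.995, 0.101, 0.0], [0.001, -0.002, -1.0]]
ft_force: [0.8, 0.2, -7.3]
gripper_width: 0.312
grip_force: 70.5
[478.00430428  -6.3531511  108.31920974] [ 0.77596593  0.22169145 -7.27348513] (array([-0.001 ,  0.0018,  0.0463]), np.float64(0.12))
```

View pics/w_g1m.png

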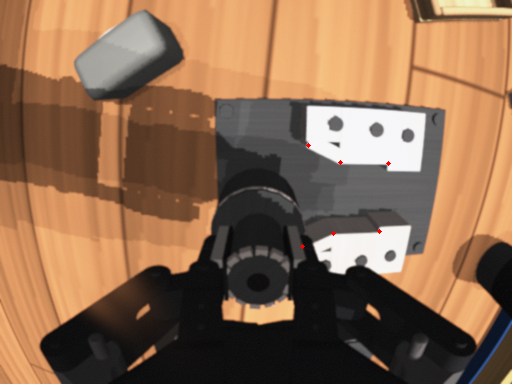

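The red model dots sit on the jaw corners at (340,162) and (332,234) within 1-2 px, so the gauge pose is good. The pin is over the open bed.

```bash
python3 -m inch '[-0.001,0.001,0.02,0,0,0, -0.001,0.001,0.036,0,0,0, -0.001,0.001,0.042,0,0,0, -0.001,0.001,0.044,0,0,0, -0.001,0.001,0.045,0,0,0, -0.001,0.001,0.045,0,0,0]'; python3 -m inch '[0,0,0.001,0,0,0, 0,0,0.002,0,0,0, 0,0,0.002,0,0,0]'
```

```text
time: 27.02
position: [480.2, -8.2, 64.7]
eef_rot: [[-0.1, 0.995, 0.002], [0.995, 0.1, -0.0], [-0.0, 0.002, -1.0]]
ft_force: [-1.0, -0.4, -6.9]
gripper_width: 0.312
grip_force: 70.7
time: 27.27
position: [479.8, -8.3, 62.0]
eef_rot: [[-0.1, 0.995, 0.001], [0.995, 0.1, -0.0], [-0.0, 0.001, -1.0]]
ft_force: [0.9, 0.4, -7.4]
gripper_width: 0.307
grip_force: 70.7
```

```bash
python3 -m inch '[0,0,0.0008,0,0,0, 0,0,0.0008,0,0,0]'; python3 -m inch '[0,0,0.0006,0,0,0, 0,0,0.0006,0,0,0]'
```

```text
time: 27.43
position: [479.9, -8.2, 61.4]
eef_rot: [[-0.1, 0.995, 0.001], [0.995, 0.1, 0.0], [0.0, 0.001, -1.0]]
ft_force: [-2.0, 1.3, -0.0]
gripper_width: 0.312
grip_force: 72.1
time: 27.6
position: [480.0, -8.1, 61.3]
eef_rot: [[-0.1, 0.995, 0.001], [0.995, 0.1, 0.0], [0.0, 0.001, -1.0]]
ft_force: [-5.0, 3.3, 10.0]
gripper_width: 0.312
grip_force: 73.3
```

```bash
python3 -m inch '[0,0.004,-0.0006,0,0,0, 0.001,0.012,-0.0006,0,0,0, 0.001,0.022,-0.0006,0,0,0, 0.001,0.032,-0.0006,0,0,0, 0.001,0.042,-0.0006,0,0,0, 0.001,0.05,-0.0006,0,0,0, 0.001,0.05,-0.0006,0,0,0]'; python3 -m inch '[0,0.008,0,0,0,0, 0,0.016,0,0,0,0, 0,0.022,0,0,0,0, 0,0.022,0,0,0,0]'
python3 - <<'E'
from h import *
s=state();d=s["position"]-np.array([549.5,-.2,0]);print("gauge xy",d@[.995,.0993,0],d@[-.0993,.995,0],s["ft_force"])
E
```

```text
time: 28.18
position: [530.4, -2.3, 61.3]
eef_rot: [[-0.1, 0.995, 0.001], [0.995, 0.1, -0.0], [-0.0, 0.001, -1.0]]
ft_force: [1.7, 0.4, 2.4]
gripper_width: 0.305
grip_force: 72.0
time: 28.52
position: [551.6, -0.2, 61.3]
eef_rot: [[-0.1, 0.995, 0.0], [0.995, 0.1, -0.0], [-0.0, 0.0, -1.0]]
ft_force: [-3.1, -1.0, 4.7]
gripper_width: 0.306
grip_force: 72.4
gauge xy 2.046227914926727 -0.17447237490894985 [-3.14150439 -0.98007226  4.67083011]
```

```bash
python3 -m inch '[0,0.005,0,0,0,0, 0,0.01,0,0,0,0, 0,0.014,0,0,0,0, 0,0.014,0,0,0,0]'; python3 -m inch '[0,0.001,0,0,0,0, 0,0.002,0,0,0,0, 0,0.002,0,0,0,0]';python3 -m inch '[0,0.0005,0,0,0,0, 0,0.001,0,0,0,0, 0,0.001,0,0,0,0]'
```

```text
time: 28.85
position: [564.8, 1.3, 61.3]
eef_rot: [[-0.1, 0.995, -0.001], [0.995, 0.1, -0.0], [-0.0, -0.001, -1.0]]
ft_force: [-6.7, 0.4, 8.0]
gripper_width: 0.304
grip_force: 72.8
time: 29.1
position: [565.5, 1.5, 61.3]
eef_rot: [[-0.1, 0.995, -0.004], [0.995, 0.1, -0.0], [0.0, -0.004, -1.0]]
ft_force: [-15.3, 0.7, 14.2]
gripper_width: 0.313
grip_force: 73.8
time: 29.35
position: [565.9, 1.6, 61.3]
eef_rot: [[-0.1, 0.995, -0.005], [0.995, 0.1, 0.0], [0.001, -0.005, -1.0]]
ft_force: [-20.3, 0.5, 17.2]
gripper_width: 0.31
grip_force: 74.3
```

```bash
python3 -m inch '[0,0.001,-0.0006,0,0,0, 0,0.002,-0.0008,0,0,0, 0,0.002,-0.0008,0,0,0, 0,0.002,-0.0008,0,0,0]'
python3 - <<'E'
from h import *
s,im=grab("wrist","w_stop");print(s["position"],s["ft_force"])
cv2.imwrite("pics/w_stopc.png",cv2.resize(im[60:330,150:480],None,fx=2,fy=2))
E
```

```text
time: 29.68
position: [566.7, 1.8, 61.4]
eef_rot: [[-0.1, 0.995, -0.009], [0.995, 0.1, 0.0], [0.001, -0.008, -1.0]]
ft_force: [-26.7, -0.3, 17.6]
gripper_width: 0.3
grip_force: 74.5
[566.70797397   1.78119353  61.40940644] [-26.71022025  -0.30663878  17.59258816]
```

View pics/w_stopc.png

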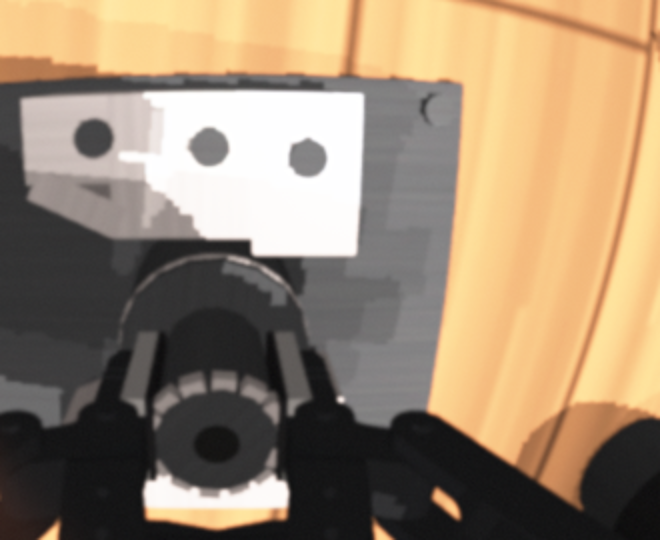

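The pin body is seated in the go gap against the step of the no-go jaws, at crop position about (255,250). Drawing it back now.

```bash
python3 -m inch '[0,-0.003,0.0004,0,0,0, 0,-0.01,0.0006,0,0,0, 0,-0.02,0.0006,0,0,0, 0,-0.03,0.0006,0,0,0, 0,-0.04,0.0006,0,0,0, 0,-0.05,0.0006,0,0,0, 0,-0.06,0.0006,0,0,0, 0,-0.07,0.0006,0,0,0, 0,-0.08,0.0006,0,0,0, 0,-0.088,0.0006,0,0,0, 0,-0.09,0.0006,0,0,0, 0,-0.09,0.0006,0,0,0]'
python3 -m inch '[0,0,-0.01,0,0,0, 0,0,-0.03,0,0,0, 0,0,-0.06,0,0,0, 0,0,-0.08,0,0,0, 0,0,-0.08,0,0,0, 0,0,-0.08,0,0,0]'
python3 - <<'E'
from h import *
s=state();print(s["position"],go((583.6,381.2,120),None,s))
E
```

```text
time: 30.73
position: [480.2, -7.3, 61.3]
eef_rot: [[-0.1, 0.995, 0.0], [0.995, 0.1, -0.0], [-0.0, 0.0, -1.0]]
ft_force: [-2.6, 0.1, 3.9]
gripper_width: 0.308
grip_force: 72.1
time: 31.23
position: [480.6, -7.2, 141.1]
eef_rot: [[-0.1, 0.995, 0.001], [0.995, 0.1, -0.0], [-0.0, 0.001, -1.0]]
ft_force: [-0.3, -0.0, -9.1]
gripper_width: 0.308
grip_force: 71.4
[480.55429376  -7.15695843 141.08974424] (array([0.3761, 0.1414, 0.0211]), None)
```

```bash
python3 -m inch '[0.015,0.006,0,0,0,0, 0.045,0.017,0,0,0,0, 0.08,0.03,0,0,0,0, 0.117,0.044,0,0,0,0, 0.154,0.058,0,0,0,0, 0.191,0.072,0,0,0,0, 0.228,0.086,0,0,0,0, 0.265,0.1,0,0,0,0, 0.302,0.113,0,0,0,0, 0.338,0.127,0,0,0,0, 0.363,0.136,0,0,0,0, 0.376,0.141,0,0,0,0, 0.376,0.141,0,0,0,0, 0.376,0.141,0.01,0,0,0, 0.376,0.141,0.035,0,0,0, 0.376,0.141,0.06,0,0,0, 0.376,0.141,0.072,0,0,0, 0.376,0.141,0.076,0,0,0, 0.376,0.141,0.077,0,0,0, 0.376,0.141,0.077,0,0,0]'
python3 - <<'E'
from h import *
s,im=grab("wrist","w_tray1");grab("side","side_tray1");print(s["position"],s["ft_force"])
E
```

```text
time: 32.9
position: [583.5, 380.8, 64.6]
eef_rot: [[-0.1, 0.995, 0.001], [0.995, 0.1, 0.0], [0.0, 0.001, -1.0]]
ft_force: [0.1, -0.2, -6.8]
gripper_width: 0.312
grip_force: 71.2
[583.50342137 380.81161737  64.57854426] [ 0.14853128 -0.17044561 -6.80567077]
```

View pics/w_tray1.png

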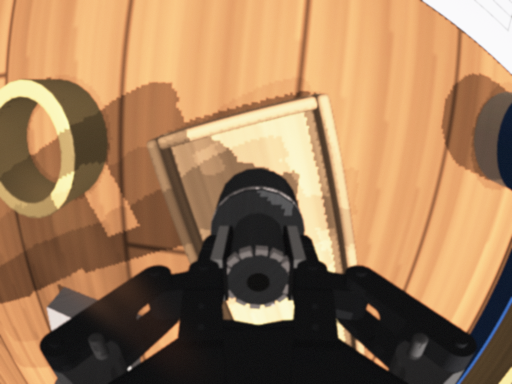

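The pin body spans about (214..300) between the tray walls at about 190 and 335, so it is well inside.

```bash
python3 -m inch '[0,0,0.002,0,0,0, 0,0,0.0033,0,0,0, 0,0,0.0036,0,0,0, 0,0,0.0036,0,0,0]' ; python3 -m inch '[0,0,0.0002,0,0,0, 0,0,0.0002,0,0,0]' - 30;python3 -m inch '[0,0,0,0,0,0, 0,0,0,0,0,0, 0,0,0,0,0,0, 0,0,0,0,0,0, 0,0,0,0,0,0]' 0.06;python3 -m inch '[0,0,-0.02,0,0,0, 0,0,-0.05,0,0,0, 0,0,-0.09,0,0,0, 0,0,-0.125,0,0,0, 0,0,-0.125,0,0,0]' 0.085 70
python3 - <<'E'
from h import *
s,im=grab("wrist","w_tray1b");t,im=grab("top","top3")
h=cv2.cvtColor(im,cv2.COLOR_BGR2HSV).astype(int)
k=np.zeros(h.shape[:2],bool);k[160:225,260:380]=1
for b in blobs(k&(h[:,:,1]<90)&(h[:,:,2]<110),150): print("pin",rect("top",b[2],45),plane("top",*b[1],50).round(1),b[0][4])
print(s["position"],go((594,-176,200),95.7,s))
E
```

```text
time: 33.33
position: [583.5, 381.3, 61.5]
eef_rot: [[-0.1, 0.995, 0.001], [0.995, 0.1, 0.001], [0.001, 0.001, -1.0]]
ft_force: [-0.9, -0.1, 0.6]
gripper_width: 0.309
grip_force: 72.1
time: 33.5
position: [583.5, 381.4, 61.4]
eef_rot: [[-0.1, 0.995, 0.001], [0.995, 0.1, 0.001], [0.001, 0.001, -1.0]]
ft_force: [-1.9, 1.5, 6.3]
gripper_width: 0.311
grip_force: 72.3
time: 33.92
position: [583.2, 380.9, 60.2]
eef_rot: [[-0.1, 0.995, 0.0], [0.995, 0.1, -0.0], [-0.0, -0.0, -1.0]]
ft_force: [-0.4, -0.1, -0.0]
gripper_width: 0.702
grip_force: 0.0
time: 34.33
position: [585.1, 382.1, 194.0]
eef_rot: [[-0.1, 0.995, 0.01], [0.995, 0.1, 0.006], [0.005, 0.011, -1.0]]
ft_force: [-0.1, -0.4, 1.3]
gripper_width: 0.99
grip_force: 0.0
pin [ 601.7 -264.    53.9   51.   -45.7] [ 601.5 -263.1   50. ] 245
pin [ 595.1 -178.    53.6   50.4   89.6] [ 594.5 -176.6   50. ] 237
pin [ 501.8 -289.9  204.5   15.7   89.6] [ 498.3 -316.7   50. ] 211
[585.14368299 382.11345112 194.04759643] (array([-0.5562, -0.0469, -0.0091]), np.float64(0.04))
```

View pics/w_tray1b.png

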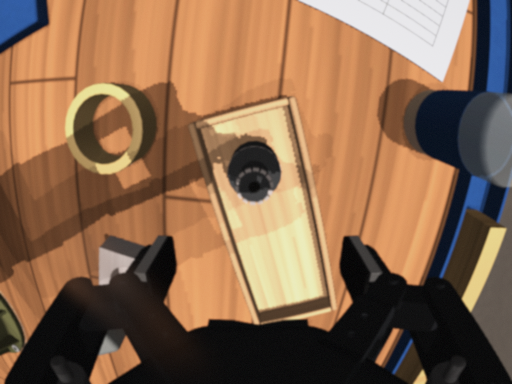

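```bash
python3 -m inch '[-0.556,-0.047,0,0,0,0, -0.556,-0.047,0,0,0,0, -0.556,-0.047,0,0,0,0, -0.556,-0.047,0,0,0,0, -0.556,-0.047,0,0,0,0, -0.556,-0.047,0,0,0,0, -0.556,-0.047,0,0,0,0, -0.556,-0.047,0,0,0,0, -0.556,-0.047,0,0,0,0, -0.556,-0.047,0,0,0,0, -0.556,-0.047,0,0,0,0, -0.556,-0.047,0,0,0,0, -0.556,-0.047,0,0,0,0, -0.556,-0.047,0,0,0,0, -0.556,-0.047,0,0,0,0, -0.556,-0.047,0,0,0,0, -0.556,-0.047,0,0,0,0, -0.556,-0.047,0,0,0,0]'
cat >> h.py <<'E'
def pinc(s,im,guess):
    "axis of a dark pin near guess from a wrist picture: circle of top face and body rim vs projections"
    h=cv2.cvtColor(im,cv2.COLOR_BGR2HSV).astype(int);m=(h[:,:,1]<110)&(h[:,:,2]<115)
    u,v=proj("wrist",(*guess,45),s)
    bs=[b for b in blobs(m,300) if b[2][max(0,int(v)-15):int(v)+15,max(0,int(u)-15):int(u)+15].any()]
    b=max(bs,key=lambda b:b[0][4]);print("blob",b[0]);return b
E
python3 - <<'E'
from h import *
s,im=grab("wrist","w_pinb");print(s["position"])
for p in ((594,-176,89),(594,-176,45),(594,-176,0)): print(np.round(proj("wrist",p,s),1))
pinc(s,im,(594,-176))
x,y=map(int,proj("wrist",(594,-176,45),s));cv2.imwrite("pics/w_pinbc.png",cv2.resize(im[y-80:y+80,x-100:x+100],None,fx=3.5,fy=3.5));print(x-100,y-80)
E
```

```text
time: 35.93
position: [592.1, -175.5, 184.9]
eef_rot: [[-0.102, 0.995, -0.001], [0.995, 0.102, 0.0], [0.0, -0.001, -1.0]]
ft_force: [0.0, 0.3, -0.0]
gripper_width: 0.998
grip_force: 0.0
[ 592.11761763 -175.4851246   184.86085213]
[259.2 187.2]
[259.  173.7]
[258.8 163.5]
blob [ 233  144   53   62 2409]
158 93
```

View pics/w_pinbc.png

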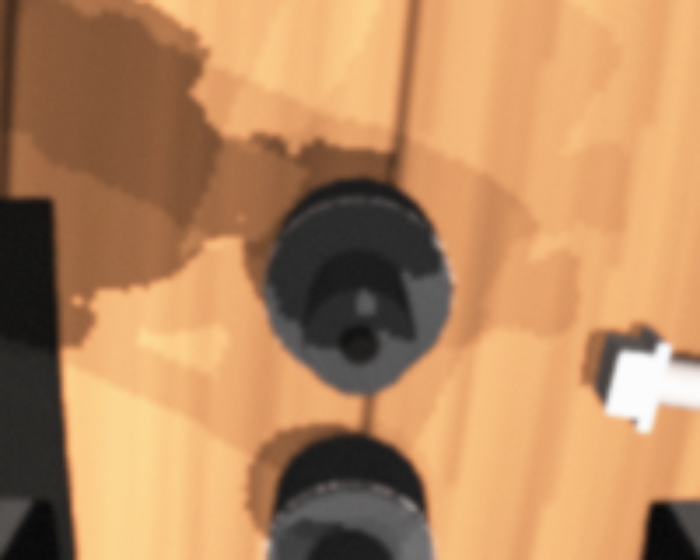

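The top hole is at full-frame (260,191) and the body rim is centred at about (260.5,176), so the pin axis is near (595,-178.5). The anchor bolt and the next pin are clear of the fingers.

```bash
python3 -m inch '[-0.003,0.003,0.03,0,0,0, -0.003,0.003,0.07,0,0,0, -0.003,0.003,0.1,0,0,0, -0.003,0.003,0.12,0,0,0, -0.003,0.003,0.13,0,0,0, -0.003,0.003,0.133,0,0,0, -0.003,0.003,0.133,0,0,0, -0.003,0.003,0.133,0,0,0]' 0.085 70
python3 -m inch '[0,0,0,0,0,0, 0,0,0,0,0,0, 0,0,0,0,0,0, 0,0,0,0,0,0, 0,0,0,0,0,0, 0,0,0,0,0,0, 0,0,0,0,0,0, 0,0,0,0,0,0]' 0.0 70
python3 -m inch '[0,0,-0.01,0,0,0, 0,0,-0.03,0,0,0, 0,0,-0.06,0,0,0, 0,0,-0.08,0,0,0, 0,0,-0.08,0,0,0, 0,0,-0.08,0,0,0]'
python3 - <<'E'
from h import *
s=state();print(s["position"],go((480,-7.2,110),95.7,s))
E
```

```text
time: 36.65
position: [596.1, -179.5, 53.8]
eef_rot: [[-0.1, 0.995, 0.002], [0.995, 0.1, -0.001], [-0.001, 0.002, -1.0]]
ft_force: [0.2, -0.9, -0.1]
gripper_width: 0.998
grip_force: 0.0
time: 37.32
position: [595.4, -179.7, 52.8]
eef_rot: [[-0.1, 0.995, 0.0], [0.995, 0.1, -0.0], [-0.0, 0.0, -1.0]]
ft_force: [-3.4, 0.0, 5.0]
gripper_width: 0.309
grip_force: 68.5
time: 37.82
position: [595.2, -179.5, 132.2]
eef_rot: [[-0.1, 0.995, 0.0], [0.995, 0.1, -0.0], [-0.0, 0.0, -1.0]]
ft_force: [-0.1, -0.6, -9.5]
gripper_width: 0.312
grip_force: 70.6
[ 595.24075118 -179.50922027  132.18265823] (array([ 0.183 , -0.0974,  0.0221]), np.float64(0.04))
```

```bash
python3 -m inch '[0.01,-0.005,0,0,0,0, 0.035,-0.019,0,0,0,0, 0.068,-0.036,0,0,0,0, 0.101,-0.054,0,0,0,0, 0.134,-0.071,0,0,0,0, 0.163,-0.087,0,0,0,0, 0.179,-0.095,0,0,0,0, 0.183,-0.097,0,0,0,0, 0.183,-0.097,0,0,0,0, 0.183,-0.097,0.02,0,0,0, 0.183,-0.097,0.045,0,0,0, 0.183,-0.097,0.06,0,0,0, 0.183,-0.097,0.067,0,0,0, 0.183,-0.097,0.069,0,0,0, 0.183,-0.097,0.069,0,0,0, 0.183,-0.097,0.069,0,0,0]'
python3 -m inch '[0,0,0.001,0,0,0, 0,0,0.002,0,0,0, 0,0,0.002,0,0,0]'
python3 - <<'E'
from h import *
s,im=grab("wrist","w_g2");d=s["position"]-np.array([549.5,-.2,0]);print("gauge xy",d@[.995,.0993,0],d@[-.0993,.995,0],s["ft_force"])
a=cv2.imread("pics/w_g1.png");cv2.imwrite("pics/cmp.png",np.hstack([a[150:320,190:330],im[150:320,190:330]]).repeat(2,0).repeat(2,1))
E
```

```text
time: 39.15
position: [481.1, -7.5, 63.9]
eef_rot: [[-0.1, 0.995, 0.001], [0.995, 0.1, -0.0], [-0.0, 0.001, -1.0]]
ft_force: [0.4, -0.1, -7.9]
gripper_width: 0.309
grip_force: 70.7
time: 39.4
position: [480.7, -7.2, 61.6]
eef_rot: [[-0.1, 0.995, 0.001], [0.995, 0.1, -0.0], [-0.0, 0.001, -1.0]]
ft_force: [-0.3, -0.1, -8.0]
gripper_width: 0.31
grip_force: 70.7
gauge xy -69.16260025669611 -0.15780520306897322 [-0.34450627 -0.07107889 -7.9766837 ]
```

View pics/cmp.png

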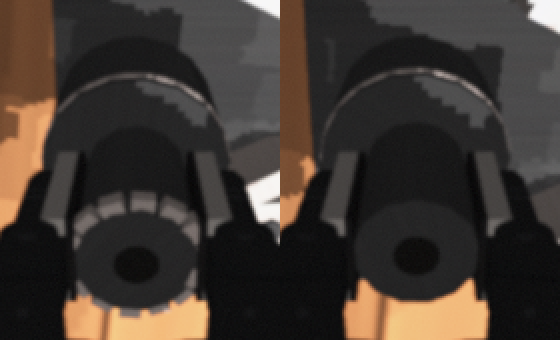

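Compared with pin_a (left), pin_b (right) sits about 1.4 mm farther along tool +x in the grip, so I'll shift it back by 1.2 mm.

```bash
python3 -m inch '[-0.0012,0,0.0008,0,0,0, -0.0012,0,0.0012,0,0,0, -0.0012,0,0.0012,0,0,0]'; python3 -m inch '[0,0,0.0003,0,0,0, 0,0,0.0003,0,0,0]'
```

```text
time: 39.7
position: [480.8, -8.4, 60.8]
eef_rot: [[-0.1, 0.995, 0.001], [0.995, 0.1, 0.0], [-0.0, 0.001, -1.0]]
ft_force: [-3.3, 0.4, 4.1]
gripper_width: 0.31
grip_force: 72.4
time: 39.87
position: [480.9, -8.4, 60.7]
eef_rot: [[-0.1, 0.995, 0.001], [0.995, 0.1, -0.0], [-0.0, 0.001, -1.0]]
ft_force: [-8.0, 1.4, 10.2]
gripper_width: 0.307
grip_force: 73.1
```

```bash
python3 -m inch '[0,0.004,-0.0006,0,0,0, 0,0.012,-0.0006,0,0,0, 0,0.022,-0.0006,0,0,0, 0,0.032,-0.0006,0,0,0, 0,0.042,-0.0006,0,0,0, 0,0.05,-0.0006,0,0,0, 0,0.05,-0.0006,0,0,0]'; python3 -m inch '[0,0.008,0,0,0,0, 0,0.016,0,0,0,0, 0,0.022,0,0,0,0, 0,0.022,0,0,0,0]';python3 -m inch '[0,0.005,0,0,0,0, 0,0.01,0,0,0,0, 0,0.014,0,0,0,0, 0,0.014,0,0,0,0]'; python3 -m inch '[0,0.001,0,0,0,0, 0,0.002,0,0,0,0, 0,0.002,0,0,0,0]'
```

```text
time: 40.45
position: [531.6, -3.4, 60.7]
eef_rot: [[-0.1, 0.995, 0.001], [0.995, 0.1, -0.0], [-0.0, 0.001, -1.0]]
ft_force: [2.8, -0.3, 0.8]
gripper_width: 0.308
grip_force: 71.9
time: 40.78
position: [552.8, -1.3, 60.8]
eef_rot: [[-0.1, 0.995, 0.001], [0.995, 0.1, -0.0], [-0.0, 0.001, -1.0]]
ft_force: [-1.9, 0.1, 2.5]
gripper_width: 0.309
grip_force: 72.3
time: 41.12
position: [565.2, 0.2, 60.9]
eef_rot: [[-0.1, 0.995, -0.003], [0.995, 0.1, -0.0], [0.0, -0.003, -1.0]]
ft_force: [-12.9, 0.1, 11.3]
gripper_width: 0.314
grip_force: 73.8
time: 41.37
position: [565.8, 0.2, 61.0]
eef_rot: [[-0.1, 0.995, -0.006], [0.995, 0.1, -0.0], [0.0, -0.006, -1.0]]
ft_force: [-24.6, -2.3, 22.2]
gripper_width: 0.309
grip_force: 75.2
```

```bash
python3 -m inch '[0,0.001,-0.0006,0,0,0, 0,0.0015,-0.0008,0,0,0, 0,0.0015,-0.0008,0,0,0, 0,0.0015,-0.0008,0,0,0]'
python3 -m inch '[0,-0.003,0.0004,0,0,0, 0,-0.01,0.0006,0,0,0, 0,-0.02,0.0006,0,0,0, 0,-0.03,0.0006,0,0,0, 0,-0.04,0.0006,0,0,0, 0,-0.05,0.0006,0,0,0, 0,-0.06,0.0006,0,0,0, 0,-0.07,0.0006,0,0,0, 0,-0.08,0.0006,0,0,0, 0,-0.088,0.0006,0,0,0, 0,-0.09,0.0006,0,0,0, 0,-0.09,0.0006,0,0,0]'
python3 -m inch '[0,0,-0.01,0,0,0, 0,0,-0.03,0,0,0, 0,0,-0.06,0,0,0, 0,0,-0.08,0,0,0, 0,0,-0.08,0,0,0, 0,0,-0.08,0,0,0]'
python3 - <<'E'
from h import *
s=state();print(s["position"],go((611,306,120),None,s));grab("top","top4")
E
```

```text
time: 41.7
position: [566.5, 0.5, 61.1]
eef_rot: [[-0.1, 0.995, -0.008], [0.995, 0.1, 0.0], [0.001, -0.008, -1.0]]
ft_force: [-25.6, -1.2, 17.7]
gripper_width: 0.309
grip_force: 74.7
time: 42.7
position: [479.6, -8.5, 60.8]
eef_rot: [[-0.1, 0.995, -0.0], [0.995, 0.1, -0.0], [-0.0, -0.0, -1.0]]
ft_force: [-6.0, -1.2, 3.6]
gripper_width: 0.307
grip_force: 72.4
time: 43.2
position: [480.3, -8.4, 140.7]
eef_rot: [[-0.1, 0.995, 0.001], [0.995, 0.1, -0.0], [-0.0, 0.001, -1.0]]
ft_force: [-0.4, -0.5, -8.1]
gripper_width: 0.309
grip_force: 71.5
[480.32638749  -8.39869782 140.7265372 ] (array([0.2997, 0.1615, 0.0208]), None)
```

```bash
python3 -m inch '[0.012,0.006,0,0,0,0, 0.037,0.02,0,0,0,0, 0.07,0.038,0,0,0,0, 0.103,0.055,0,0,0,0, 0.136,0.073,0,0,0,0, 0.169,0.091,0,0,0,0, 0.202,0.109,0,0,0,0, 0.235,0.127,0,0,0,0, 0.265,0.143,0,0,0,0, 0.288,0.155,0,0,0,0, 0.298,0.161,0,0,0,0, 0.299,0.161,0,0,0,0, 0.299,0.161,0,0,0,0, 0.299,0.161,0.01,0,0,0, 0.299,0.161,0.035,0,0,0, 0.299,0.161,0.06,0,0,0, 0.299,0.161,0.072,0,0,0, 0.299,0.161,0.076,0,0,0, 0.299,0.161,0.077,0,0,0, 0.299,0.161,0.077,0,0,0]'
python3 -m inch '[0,0,0.002,0,0,0, 0,0,0.0033,0,0,0, 0,0,0.0036,0,0,0, 0,0,0.0036,0,0,0]'; python3 -m inch '[0,0,0.0002,0,0,0, 0,0,0.0002,0,0,0]'
```

```text
time: 44.92
position: [610.9, 305.1, 64.5]
eef_rot: [[-0.1, 0.995, 0.001], [0.995, 0.1, 0.0], [0.0, 0.001, -1.0]]
ft_force: [0.9, 0.4, -6.6]
gripper_width: 0.314
grip_force: 71.7
time: 45.25
position: [610.7, 305.3, 60.8]
eef_rot: [[-0.1, 0.995, 0.001], [0.995, 0.1, 0.0], [0.0, 0.001, -1.0]]
ft_force: [-1.0, -0.8, -4.9]
gripper_width: 0.313
grip_force: 72.1
time: 45.42
position: [610.8, 305.4, 60.8]
eef_rot: [[-0.1, 0.995, 0.001], [0.995, 0.1, 0.001], [0.0, 0.001, -1.0]]
ft_force: [-1.6, -1.1, 2.1]
gripper_width: 0.31
grip_force: 72.2
```

```bash
python3 -m inch '[0,0,0,0,0,0, 0,0,0,0,0,0, 0,0,0,0,0,0, 0,0,0,0,0,0, 0,0,0,0,0,0]' 0.06;python3 -m inch '[0,0,-0.02,0,0,0, 0,0,-0.05,0,0,0, 0,0,-0.09,0,0,0, 0,0,-0.125,0,0,0, 0,0,-0.125,0,0,0]' 0.085 70
python3 - <<'E'
from h import *
grab("wrist","w_tray2")
E
python3 -m inch '[-0.566,-0.066,0,0,0,0, -0.566,-0.066,0,0,0,0, -0.566,-0.066,0,0,0,0, -0.566,-0.066,0,0,0,0, -0.566,-0.066,0,0,0,0, -0.566,-0.066,0,0,0,0, -0.566,-0.066,0,0,0,0, -0.566,-0.066,0,0,0,0, -0.566,-0.066,0,0,0,0, -0.566,-0.066,0,0,0,0, -0.566,-0.066,0,0,0,0, -0.566,-0.066,0,0,0,0, -0.566,-0.066,0,0,0,0, -0.566,-0.066,0,0,0,0, -0.566,-0.066,0,0,0,0, -0.566,-0.066,0,0,0,0, -0.566,-0.066,0,0,0,0, -0.566,-0.066,0,0,0,0, -0.566,-0.066,0,0,0,0]'
python3 - <<'E'
from h import *
s,im=grab("wrist","w_pinc");print(s["position"],s["ft_force"])
for p in ((601.7,-264,89),(601.7,-264,45)): print(np.round(proj("wrist",p,s),1))
b=cv2.imread("pics/w_tray2.png");cv2.imwrite("pics/cc.png",np.hstack([im,b])[:,:, :][::1] if 0 else cv2.resize(np.hstack([im,b]),(800,300)))
cv2.imwrite("pics/cc.png",np.hstack([im[60:330,60:460],b[60:330,60:460]]))
E
```

```text
time: 45.83
position: [610.5, 305.2, 59.9]
eef_rot: [[-0.1, 0.995, 0.0], [0.995, 0.1, 0.0], [0.0, 0.0, -1.0]]
ft_force: [1.0, -0.6, -0.1]
gripper_width: 0.702
grip_force: 0.0
time: 46.25
position: [612.5, 306.1, 193.4]
eef_rot: [[-0.1, 0.995, 0.011], [0.995, 0.1, 0.005], [0.004, 0.011, -1.0]]
ft_force: [-0.9, 0.4, 1.0]
gripper_width: 0.998
grip_force: 0.0
time: 47.88
position: [601.6, -263.4, 184.7]
eef_rot: [[-0.101, 0.995, -0.0], [0.995, 0.101, 0.0], [0.0, -0.0, -1.0]]
ft_force: [0.5, -0.9, -0.5]
gripper_width: 0.993
grip_force: 0.0
[ 601.61176589 -263.39600374  184.70460533] [ 0.45294047 -0.87275248 -0.45391088]
[257.  187.1]
[257.1 173.6]
```

View pics/cc.png

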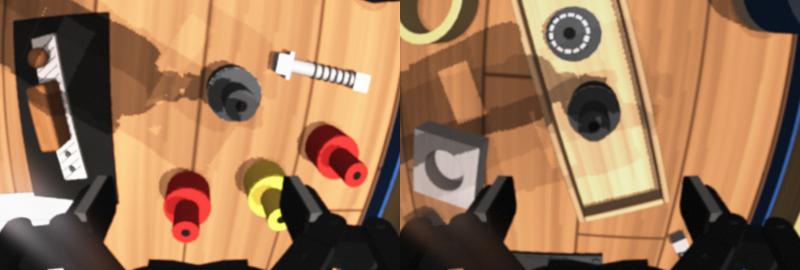

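The left crop shows pin_c knocked aside: its top hole is at full-frame (298,165) instead of the predicted (257,187). The right crop shows pin_a and pin_b standing in the tray. I'll move over pin_c and look again.

```bash
python3 - <<'E'
from h import *
s=state()
for n,q in (("c top",(298,165,89)),("c body",(293.5,152,45)),("red",(413,237,89)),("yellow",(341,283,89)),("red2",(245,292,89))): print(n,plane("wrist",*q,s).round(1))
print(go((plane("wrist",298,165,89,s)[0],plane("wrist",298,165,89,s)[1],184),95.7,s))
E
```

```text
c top [ 633.7 -241.6   89. ]
c body [ 634.8 -238.8   45. ]
red [ 762.2 -300.7   89. ]
yellow [ 696.3 -356.7   89. ]
red2 [ 600.9 -374.7   89. ]
(array([0.0186, 0.0341, 0.0009]), np.float64(0.13))
```

```bash
python3 -m inch '[0.02,0.034,0,0,0,0, 0.02,0.034,0,0,0,0, 0.02,0.034,0,0,0,0, 0.02,0.034,0.02,0,0,0, 0.02,0.034,0.02,0,0,0]'
python3 - <<'E'
from h import *
s,im=grab("wrist","w_pinc2");print(s["position"])
h=cv2.cvtColor(im,cv2.COLOR_BGR2HSV).astype(int)
m=(h[:,:,1]<110)&(h[:,:,2]<115);b=pinc(s,im,(634,-240.5))
x0,y0,w,hh,_=b[0];ys,xs=np.where(b[2])
# body left/right extremes
print([ (y,xs[ys==y].min(),xs[ys==y].max()) for y in range(y0,y0+hh,6)])
d=cv2.minEnclosingCircle(np.argwhere(b[2][:, :])[:, ::-1].astype(np.float32)) ;print(d)
for p in ((634,-240.5,89),(634,-240.5,45)): print(np.round(proj("wrist",p,s),1))
x,y=map(int,proj("wrist",(634,-240.5,60),s));cv2.imwrite("pics/w_pinc2c.png",cv2.resize(im[y-60:y+60,x-80:x+80],None,fx=4,fy=4));print(x-80,y-60)
E
```

```text
time: 48.35
position: [632.0, -240.7, 161.7]
eef_rot: [[-0.1, 0.995, -0.004], [0.995, 0.1, 0.002], [0.002, -0.004, -1.0]]
ft_force: [-0.3, -0.1, -1.9]
gripper_width: 0.993
grip_force: 0.0
[ 632.01435456 -240.73673259  161.71602301]
blob [ 232  145   59   68 2916]
[(145, np.int64(260), np.int64(265)), (151, np.int64(246), np.int64(276)), (157, np.int64(241), np.int64(282)), (163, np.int64(237), np.int64(285)), (169, np.int64(235), np.int64(288)), (175, np.int64(232), np.int64(289)), (181, np.int64(232), np.int64(290)), (187, np.int64(235), np.int64(288)), (193, np.int64(237), np.int64(286)), (199, np.int64(242), np.int64(282)), (205, np.int64(248), np.int64(276)), (211, np.int64(256), np.int64(269))]
((262.0, 178.5), 33.634159088134766)
[259.9 195.4]
[259.7 179.7]
179 124
```

View pics/w_pinc2c.png

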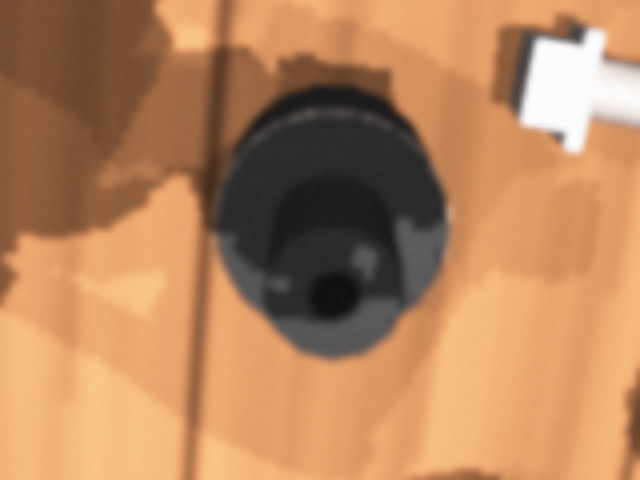

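Pin_c's top hole is at full-frame (263,197), which puts its axis near (635.5,-241). Nothing stands close to the fingers.

```bash
python3 -m inch '[0,0.003,0.03,0,0,0, 0,0.003,0.065,0,0,0, 0,0.003,0.09,0,0,0, 0,0.003,0.104,0,0,0, 0,0.003,0.108,0,0,0, 0,0.003,0.108,0,0,0, 0,0.003,0.108,0,0,0]' 0.085 70
```

```text
time: 48.98
position: [637.0, -241.4, 58.8]
eef_rot: [[-0.1, 0.995, 0.002], [0.995, 0.1, -0.001], [-0.001, 0.002, -1.0]]
ft_force: [0.1, -0.2, 0.7]
gripper_width: 0.999
grip_force: 0.0
```

```bash
python3 -m inch '[0,-0.001,0.003,0,0,0, 0,-0.001,0.005,0,0,0, 0,-0.001,0.005,0,0,0]'
python3 -m inch '[0,0,0,0,0,0, 0,0,0,0,0,0, 0,0,0,0,0,0, 0,0,0,0,0,0, 0,0,0,0,0,0, 0,0,0,0,0,0, 0,0,0,0,0,0, 0,0,0,0,0,0]' 0.0 70
python3 -m inch '[0,0,-0.01,0,0,0, 0,0,-0.03,0,0,0, 0,0,-0.06,0,0,0, 0,0,-0.08,0,0,0, 0,0,-0.08,0,0,0, 0,0,-0.08,0,0,0]'
python3 - <<'E'
from h import *
s=state();print(s["position"],go((480,-7.5,110),95.7,s))
E
```

```text
time: 49.23
position: [635.3, -241.2, 52.3]
eef_rot: [[-0.1, 0.995, 0.001], [0.995, 0.1, -0.0], [-0.0, 0.001, -1.0]]
ft_force: [-0.3, 0.4, 0.0]
gripper_width: 0.991
grip_force: 0.0
time: 49.9
position: [635.4, -241.1, 52.1]
eef_rot: [[-0.1, 0.995, 0.001], [0.995, 0.1, -0.0], [-0.0, 0.001, -1.0]]
ft_force: [1.7, 1.1, 2.5]
gripper_width: 0.311
grip_force: 69.0
time: 50.4
position: [635.0, -241.0, 131.6]
eef_rot: [[-0.1, 0.995, -0.0], [0.995, 0.1, -0.0], [0.0, -0.0, -1.0]]
ft_force: [-0.9, 0.5, -9.7]
gripper_width: 0.31
grip_force: 70.6
[ 634.95889598 -241.03594317  131.55784712] (array([ 0.2479, -0.1308,  0.0216]), np.float64(0.04))
```

```bash
python3 -m inch '[0.01,-0.005,0,0,0,0, 0.035,-0.019,0,0,0,0, 0.068,-0.036,0,0,0,0, 0.101,-0.054,0,0,0,0, 0.134,-0.071,0,0,0,0, 0.167,-0.088,0,0,0,0, 0.2,-0.106,0,0,0,0, 0.228,-0.12,0,0,0,0, 0.243,-0.128,0,0,0,0, 0.248,-0.131,0,0,0,0, 0.248,-0.131,0,0,0,0, 0.248,-0.131,0,0,0,0, 0.248,-0.131,0.02,0,0,0, 0.248,-0.131,0.045,0,0,0, 0.248,-0.131,0.06,0,0,0, 0.248,-0.131,0.067,0,0,0, 0.248,-0.131,0.069,0,0,0, 0.248,-0.131,0.069,0,0,0, 0.248,-0.131,0.069,0,0,0]'
python3 -m inch '[0,0,0.001,0,0,0, 0,0,0.0015,0,0,0, 0,0,0.0015,0,0,0]'
python3 - <<'E'
from h import *
s,im=grab("wrist","w_g3");d=s["position"]-np.array([549.5,-.2,0]);print("gauge xy",d@[.995,.0993,0],d@[-.0993,.995,0],s["ft_force"])
def hole(im):
    g=cv2.cvtColor(im,cv2.COLOR_BGR2GRAY)[260:300,245:272].astype(int);ys,xs=np.where(g<g.min()+8);return xs.mean()+245,ys.mean()+260
for n in ("w_g1","w_g2","w_g3"): print(n,hole(cv2.imread(f"pics/{n}.png")))
E
```

```text
time: 51.98
position: [480.7, -7.8, 63.5]
eef_rot: [[-0.1, 0.995, 0.001], [0.995, 0.1, -0.0], [-0.0, 0.001, -1.0]]
ft_force: [-0.4, -0.3, -7.0]
gripper_width: 0.311
grip_force: 70.8
time: 52.23
position: [480.2, -7.4, 61.7]
eef_rot: [[-0.1, 0.995, 0.001], [0.995, 0.1, -0.0], [-0.0, 0.001, -1.0]]
ft_force: [-0.2, 0.3, -8.5]
gripper_width: 0.308
grip_force: 70.7
gauge xy -69.63371247367743 -0.3357043246818542 [-0.1520141   0.2954505  -8.54798601]
w_g1 (np.float64(257.7885304659498), np.float64(281.98924731182797))
w_g2 (np.float64(257.75182481751824), np.float64(277.53284671532845))
w_g3 (np.float64(257.71276595744683), np.float64(280.709219858156))
```

```bash
python3 -m inch '[0,0,0.0008,0,0,0, 0,0,0.0016,0,0,0, 0,0,0.0016,0,0,0]'; python3 -m inch '[0,0,0.0004,0,0,0, 0,0,0.0004,0,0,0]'
```

```text
time: 52.53
position: [480.2, -7.4, 60.0]
eef_rot: [[-0.1, 0.995, 0.0], [0.995, 0.1, -0.0], [-0.0, 0.0, -1.0]]
ft_force: [-1.4, 0.5, -1.4]
gripper_width: 0.309
grip_force: 72.0
time: 52.7
position: [480.3, -7.4, 60.0]
eef_rot: [[-0.1, 0.995, 0.001], [0.995, 0.1, -0.0], [-0.0, 0.001, -1.0]]
ft_force: [-4.9, 1.0, 5.5]
gripper_width: 0.313
grip_force: 72.8
```

```bash
python3 -m inch '[0,0.004,-0.0003,0,0,0, 0,0.012,-0.0003,0,0,0, 0,0.022,-0.0003,0,0,0, 0,0.032,-0.0003,0,0,0, 0,0.042,-0.0003,0,0,0, 0,0.05,-0.0003,0,0,0, 0,0.05,-0.0003,0,0,0]'; python3 -m inch '[0,0.008,0,0,0,0, 0,0.016,0,0,0,0, 0,0.022,0,0,0,0, 0,0.022,0,0,0,0]';python3 -m inch '[0,0.005,0,0,0,0, 0,0.01,0,0,0,0, 0,0.014,0,0,0,0, 0,0.014,0,0,0,0]'; python3 -m inch '[0,0.001,0,0,0,0, 0,0.002,0,0,0,0, 0,0.002,0,0,0,0]'
```

```text
time: 53.28
position: [531.0, -2.4, 60.1]
eef_rot: [[-0.1, 0.995, 0.002], [0.995, 0.1, -0.0], [-0.0, 0.002, -1.0]]
ft_force: [3.0, -0.2, 2.2]
gripper_width: 0.312
grip_force: 72.0
time: 53.62
position: [552.2, -0.2, 60.0]
eef_rot: [[-0.1, 0.995, 0.001], [0.995, 0.1, -0.0], [-0.0, 0.001, -1.0]]
ft_force: [-0.3, -0.3, 3.3]
gripper_width: 0.311
grip_force: 72.3
time: 53.95
position: [564.4, 1.1, 60.1]
eef_rot: [[-0.1, 0.995, -0.004], [0.995, 0.1, -0.0], [0.0, -0.004, -1.0]]
ft_force: [-15.5, -0.4, 15.7]
gripper_width: 0.309
grip_force: 74.0
time: 54.2
position: [565.0, 1.2, 60.2]
eef_rot: [[-0.1, 0.995, -0.007], [0.995, 0.1, -0.0], [0.0, -0.007, -1.0]]
ft_force: [-27.0, -1.9, 25.0]
gripper_width: 0.309
grip_force: 75.3
```

```bash
python3 -m inch '[0,0.001,-0.0006,0,0,0, 0,0.0015,-0.0008,0,0,0, 0,0.0015,-0.0008,0,0,0, 0,0.0015,-0.0008,0,0,0]'
python3 -m inch '[0,-0.003,0.0004,0,0,0, 0,-0.01,0.0006,0,0,0, 0,-0.02,0.0006,0,0,0, 0,-0.03,0.0006,0,0,0, 0,-0.04,0.0006,0,0,0, 0,-0.05,0.0006,0,0,0, 0,-0.06,0.0006,0,0,0, 0,-0.07,0.0006,0,0,0, 0,-0.08,0.0006,0,0,0, 0,-0.088,0.0006,0,0,0, 0,-0.09,0.0006,0,0,0, 0,-0.09,0.0006,0,0,0]'
python3 -m inch '[0,0,-0.01,0,0,0, 0,0,-0.03,0,0,0, 0,0,-0.06,0,0,0, 0,0,-0.08,0,0,0, 0,0,-0.08,0,0,0, 0,0,-0.08,0,0,0]'
python3 - <<'E'
from h import *
s=state();print(s["position"],go((638.4,230.8,120),None,s))
E
```

```text
time: 54.53
position: [565.6, 1.4, 60.3]
eef_rot: [[-0.1, 0.995, -0.009], [0.995, 0.1, 0.0], [0.001, -0.009, -1.0]]
ft_force: [-29.6, -2.3, 21.2]
gripper_width: 0.309
grip_force: 74.7
time: 55.53
position: [479.2, -7.6, 60.0]
eef_rot: [[-0.1, 0.995, -0.0], [0.995, 0.1, -0.0], [-0.0, -0.0, -1.0]]
ft_force: [-5.5, -0.2, 7.1]
gripper_width: 0.31
grip_force: 72.4
time: 56.03
position: [479.5, -7.4, 139.7]
eef_rot: [[-0.1, 0.995, 0.0], [0.995, 0.1, -0.0], [-0.0, 0.0, -1.0]]
ft_force: [-0.0, 0.1, -9.6]
gripper_width: 0.308
grip_force: 71.6
[479.5475661   -7.43744942 139.73247713] (array([0.2211, 0.1819, 0.0198]), None)
```

```bash
python3 -m inch '[0.01,0.008,0,0,0,0, 0.03,0.025,0,0,0,0, 0.058,0.048,0,0,0,0, 0.086,0.071,0,0,0,0, 0.114,0.094,0,0,0,0, 0.142,0.117,0,0,0,0, 0.17,0.14,0,0,0,0, 0.196,0.161,0,0,0,0, 0.213,0.175,0,0,0,0, 0.221,0.182,0,0,0,0, 0.221,0.182,0,0,0,0, 0.221,0.182,0,0,0,0, 0.221,0.182,0.01,0,0,0, 0.221,0.182,0.035,0,0,0, 0.221,0.182,0.06,0,0,0, 0.221,0.182,0.072,0,0,0, 0.221,0.182,0.076,0,0,0, 0.221,0.182,0.077,0,0,0, 0.221,0.182,0.077,0,0,0]'
python3 -m inch '[0,0,0.002,0,0,0, 0,0,0.003,0,0,0, 0,0,0.003,0,0,0, 0,0,0.003,0,0,0]'; python3 -m inch '[0,0,0.0004,0,0,0, 0,0,0.0004,0,0,0]'
```

```text
time: 57.62
position: [639.0, 230.5, 63.7]
eef_rot: [[-0.1, 0.995, 0.001], [0.995, 0.1, 0.0], [0.0, 0.001, -1.0]]
ft_force: [0.6, -0.2, -6.8]
gripper_width: 0.308
grip_force: 71.5
time: 57.95
position: [638.7, 230.7, 60.3]
eef_rot: [[-0.1, 0.995, 0.001], [0.995, 0.1, 0.0], [0.0, 0.001, -1.0]]
ft_force: [-0.6, -0.3, -8.3]
gripper_width: 0.308
grip_force: 71.5
time: 58.12
position: [638.8, 230.7, 60.1]
eef_rot: [[-0.1, 0.995, 0.001], [0.995, 0.1, 0.0], [0.0, 0.001, -1.0]]
ft_force: [-1.4, -0.0, -2.3]
gripper_width: 0.31
grip_force: 72.2
```

```bash
python3 -m inch '[0,0,0,0,0,0, 0,0,0,0,0,0, 0,0,0,0,0,0, 0,0,0,0,0,0, 0,0,0,0,0,0]' 0.06;python3 -m inch '[0,0,-0.02,0,0,0, 0,0,-0.05,0,0,0, 0,0,-0.09,0,0,0, 0,0,-0.13,0,0,0, 0,0,-0.16,0,0,0, 0,-0.1,-0.18,0,0,0, 0,-0.1,-0.18,0,0,0, 0,-0.2,-0.18,0,0,0, 0,-0.22,-0.18,0,0,0, 0,-0.22,-0.18,0,0,0, 0,-0.22,-0.18,0,0,0, 0,-0.22,-0.18,0,0,0]'
python3 - <<'E'
from h import *
s,a=grab("top","top9");t,b=grab("side","side9")
cv2.imwrite("pics/fin.png",np.hstack([cv2.resize(a[120:290,70:400],None,fx=1.2,fy=1.2),cv2.resize(b[70:274,120:420],(400,204))]))
E
```

```text
time: 58.53
position: [638.7, 230.6, 59.7]
eef_rot: [[-0.1, 0.995, 0.001], [0.995, 0.1, 0.0], [0.0, 0.001, -1.0]]
ft_force: [-0.5, 0.1, 0.5]
gripper_width: 0.701
grip_force: 0.0
time: 59.53
position: [417.3, 208.6, 240.4]
eef_rot: [[-0.101, 0.995, 0.001], [0.995, 0.101, 0.001], [0.001, 0.002, -1.0]]
ft_force: [0.2, -0.0, 0.6]
gripper_width: 0.701
grip_force: 0.0
```

View pics/fin.png

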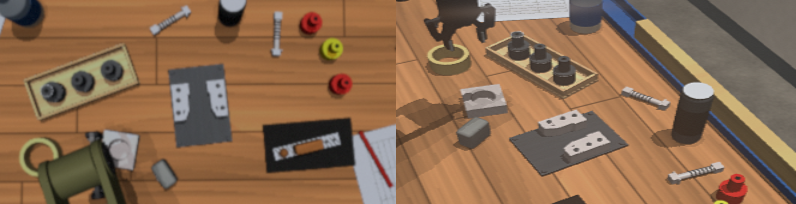

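All three pins stand in the tray at about (52,90), (83,80) and (112,69). The file lies on the mat, and everything else is in place.

```bash
python3 -c "
from plant import order
print(order.finish_job())"
```

```text
the job is handed in; nothing more can be done
None
```

The job is handed in: pin_a was dressed with at least two full forward strokes, the file lies flat on the mat again, and all three pins passed the go gap, stopped at the no-go jaws and stand in the tray, after about 60 s of the 200 s; the judge's result is not known.

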